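# Lever the die block up onto its catches

## Task

Use the pry bar over the fulcrum post to lever up the front of the heavy steel die block, with the bar pushed gently home into the slot under the block, until both spring catches snap in underneath, without forcing the block hard against the yellow stops or touching it with the gripper. Then ease the block down onto the catches, draw the bar out and lay it back in its two wooden cradles, leaving everything else on the table alone.

Things in the scene. Friction and masses are not known exactly. Their poses are not given: they have to be found in the camera images.
- bar_center (a point): Centre of the pry bar, a loose flat bar 280 mm long weighing 0.3 kg. Its x axis runs along the bar towards the chisel tip, z is up when it lies flat. Dark steel blade 18 mm wide and 8 mm thick; the last 30 mm before the tip is 5 mm thick; orange handle sleeve 22 mm wide, 16 mm thick and 90 mm long at the other end. It starts lying in its two cradles, tip towards the side of the table where the die press stands (+y).
- bar_grip (a point): Middle of the orange handle, on the bar's centre line, 90 mm from the bar's centre away from the tip: a place to grip it across its 22 mm width. Same axes as bar_center.
- bar_tip (a point): Chisel tip of the bar, on the centre line, 140 mm from the bar's centre. Same axes.
- pry_bar: The whole pry bar; origin and axes as bar_center.
- rest_seat (a point): Fixed plywood rest for the bar: this point is where the bar's centre belongs, 34 mm above the table, x axis along the bar towards its tip. Two wooden cradles, 80 mm ahead of and 30 mm behind this point along x, each with a seat 4 mm below the point between two horns 28 mm apart that rise 14 mm above the seat. The orange handle overhangs the rear cradle.
- fulcrum: Fixed fulcrum post with a blue top on a screw foot (its height differs by up to 4 mm from start to start), standing 44 to 56 mm in front of the die block. Origin at its foot; x axis points at the block. Its crest is a rounded steel edge (7 mm radius, across the bar) between two horns 26 mm apart that stand 12 mm above the unloaded crest.
- fulcrum_top (a point): Middle of the fulcrum's crest, where the bar's underside rests; 83 mm above the origin of the fulcrum while unloaded. The crest sits on a rubber pad and sinks 3 to 7 mm (more under a heavier block) when the block's weight comes on the bar. x axis points straight into the slot of the block.
- frame: Fixed die press bed: grey base 75 mm high carrying the die block, green cheeks on both sides with the spring catches, open at the front. Origin at table height under the middle of the block; x axis points from the front of the press to its back, the bar goes in along +x.
- die_block: Loose steel die block 140 mm deep (x), 150 mm wide (y), 40 mm high, 3.8 to 7.2 kg, lying on the bed between the green cheeks with 2.5 mm play each side; a low ledge close behind it keeps it from sliding back. Brass rule frame on top. Origin in the middle of its underside. In the middle of its front, at the bottom, is the pry slot: 40 mm wide, 14 mm high (floor is the bed), 22 mm deep to a solid heel. Levered up, the block tips about its rear lower edge.
- slot_mouth (a point): Middle of the mouth of the pry slot, on the die block's front face, 7 mm above the block's underside. x axis points into the slot.
- catch_left (a joint): Travel (m) of the spring catch on the press frame's own +y side: a steel bolt with a red knob that slides inwards by itself under the block's front corner (its spring pushes with 3 to 4.5 N). 0 to 0.004 while the block's side holds it back, 0.014 when it has snapped in; its knob then stands close to the green cheek. It snaps in when the front of the block has been raised about 10 mm, and then holds it there.
- catch_right (a joint): The same for the catch on the press frame's own -y side.
- stops: Two yellow stops on the cheeks above the front corners of the block; the block's front meets them when raised about 11.5 mm. Fixed; they share the frame's origin. To lift the block takes roughly 19 to 36 N at the bar's tip (the block's mass differs between starts).
- glue_jar: Bystander, to be left alone: white glue jar; origin at its underside.
- tape_roll: Bystander, to be left alone: roll of paper tape; origin at its underside.
- wood_block: Bystander, to be left alone: spare wooden block; origin at its underside.
- paste_brush: Bystander, to be left alone: paste brush; origin at its underside.
- bowl: Bystander, to be left alone: blue bowl; origin at its underside.
- mug: Bystander, to be left alone: white mug; origin at its underside.
- weight: Bystander, to be left alone: steel paperweight; origin at its underside.
Things that resemble listed ones, but are neither listed nor needed, are in the scene too. Of the things that look like the part that bears rest_seat, the larger one is meant.

How it is judged:
By the outcome, as a careful person would: the job done as asked, in the order asked, and still so for the second after the job is handed in, with the robot touching nothing.
It also fails if it takes over 72 s, if anything falls off the work surface, if the arm or the gripper's body presses on something with over 40 N, if the wrist force passes 120 N, or if a joint passes its speed limit or range.

## Robot

A 6-joint arm with a two-finger parallel gripper is mounted at the origin on the work surface. World frame = base frame: x ahead of the robot, y to its left, z up, the work surface at z = 0. Lengths are in m, angles in rad, forces in N, time in s.
With the tool pointing down it reaches from about 0.3 to 0.875 m from the base axis. Payload 6.4 kg.
Tool frame: the origin (TCP) lies on the centre line of the jaws, within the pads' length; the fingertips stand 17 mm ahead of it and the grasp point (between the pads) lies 2 mm behind it; z points along the fingers, y is the line along which they close (so a half turn about z gives the same grasp; the last joint's range is limited). The gripper opens to 85 mm and grips with 20 to 120 N. Pads are 22 mm wide; open, the fingers measure 114 mm over their backs; the gripper's body (76 mm by 85 mm) begins 54 mm behind the grasp point. The pads swing forward as they close: fully open they stand 13 mm farther back than shut.
Start: joints at [-1.379, 0.181, 1.607, -0, 1.354, -0.206], TCP at [0.223, -0.53, 0.248] pointing down, gripper open.
Joint ranges: [-2.99, 2.99], [-0.89, 2.07], [0.3, 2.58], [-1.14, 4.28], [0, 2.63], [-3.12, 3.12]. Speed limits (rad/s): [2.57, 2.57, 3.01, 3.14, 3.14, 3.14].

## Interface

Orientations are given as a unit quaternion [x, y, z, w].
In Python, from rig import status, eyes, workorder gives the robot as it stands.
- The arm moves only by the tool drive_tool, never from a script. Its arguments are lists of equal length, an entry for each row: "linear": the shift along the tool's x, y, z in cm, a list of three; "twist": the turn, a rotation vector about the tool's x, y, z in degrees, a list of three; "fingers": the opening, from 0 (shut) to 1 (fully open). A call has exactly 5 rows; each row shifts and turns the commanded pose from where the row before left it, along the tool's axes as they then stand; what a row does not reach is not made up. A row lasts 1/10 s, in which the tool goes at most 50 mm and 8.59 degrees, less where a joint would pass 70% of its speed; a pose out of reach is approached as far as the arm can. A call is refused whole if a number of a shift passes 5 or a number of a turn 8.59, either way. A call with a gripper value outside its range is refused whole. The fingers move at their own pace and stop on an object; "grip_force" is the grip in N (left out, the last holds). Time passes only in rows, so rows that do not move let the fingers close, or fill a call up. It gives the time, the measured TCP pose, the force, the opening and the grip force at its end, in the units of the state.
- status.get_obs(): the state, without advancing time (a new reading comes with each control period).
- eyes.camera(name): name is "side" or "top"; returns a dict with "pixels" (420x560x3 uint8, red, green, blue), "fx", "fy", "cx", "cy" (pixels), "R" (3x3) and "t" (3): a world point X has camera coordinates R X + t. Camera axes: x right, y down, z forward; pixel columns grow to the right and rows downward; lengths in m; the calibration is good to about 2 mm. A picture is of the moment at which its call begins. There is no depth.
- workorder.close_job(): hands the job in; it is judged then, once.
The state is a dict: "t": time; "joint_positions": joint angles; "qvel": joint speeds; "effort": joint torques, N m; "tcp_pos": TCP position; "ee_rot": TCP orientation; "ft_force": force on the tool from outside, world axes, zero at the start; "ft_torque": the same for the moment, N m; "gripper_width": finger opening in m; "finger_force": force on a finger pad.
Only numpy, scipy, OpenCV 4.12 (cv2) and the standard library are available. Lean on these libraries where they do the work, as an engineer would, in place of code of your own. Each camera call takes 0.05 s, during which the arm holds its last target. There are 200 camera calls.

## Working session

There is one attempt and no reset: what is moved stays moved. The work goes in short steps, Python scripts to look and compute and a tool call to move; the robot and the scene stay as the last step left them, time stands still between calls to the robot, and variables do not carry over. Pictures are saved under pics/ and viewed, at most 11 in all, crops included, and the job is handed in when it is done.

Besides the shell and the picture viewer there is one more tool, called after ">>>" by a JSON object that holds its "name" and its "arguments". drive_tool: Moves the arm, as the interface text tells. Its arguments: {"type":"object","properties":{"linear":{"type":"array","items":{"type":"array","items":{"type":"number"}}},"twist":{"type":"array","items":{"type":"array","items":{"type":"number"}}},"fingers":{"type":"array","items":{"type":"number"}},"grip_force":{"type":"number"}},"required":["linear","twist","fingers"]}

```bash
mkdir -p pics; ls; python3 - <<'E'
from rig import status, eyes
import cv2,json,numpy as np,pickle
o=status.get_obs()
print({k:np.round(v,3).tolist() for k,v in o.items()})
for n in("side","top"):
    c=eyes.camera(n); pickle.dump(c,open(f"{n}0.pkl","wb"))
    cv2.imwrite(f"pics/{n}0.png",c["pixels"][:,:,::-1])
    print(n,c["fx"],c["cx"],c["cy"],np.round(c["R"],3).tolist(),np.round(c["t"],3).tolist(), (-np.array(c["R"]).T@np.array(c["t"])).round(3))
E
```

```text
pics
{'t': 0.0, 'joint_positions': [-1.379, 0.182, 1.608, -0.0, 1.354, -0.206], 'qvel': [-0.001, -0.001, 0.001, 0.001, -0.001, 0.0], 'effort': [-0.0, -44.488, -35.134, -0.0, 0.009, 0.0], 'tcp_pos': [0.223, -0.53, 0.247], 'ee_rot': [0.98, 0.198, -0.0, -0.001], 'ft_force': [0.398, -0.085, 0.261], 'ft_torque': [-0.007, -0.027, 0.044], 'finger_force': 0.0, 'gripper_width': 0.085}
side 420.08141823052335 290.7731956952043 206.08621247429667 [[-0.951, -0.308, 0.003], [-0.2, 0.613, -0.764], [0.234, -0.728, -0.645]] [0.497, 0.182, 1.079] [0.257 0.827 0.833]
top 541.9993289829354 279.5816913370055 207.7298686482604 [[0.016, -1.0, 0.014], [-0.981, -0.018, -0.195], [0.195, -0.01, -0.981]] [-0.033, 0.545, 1.495] [ 0.244 -0.008  1.573]
```

View pics/top0.png

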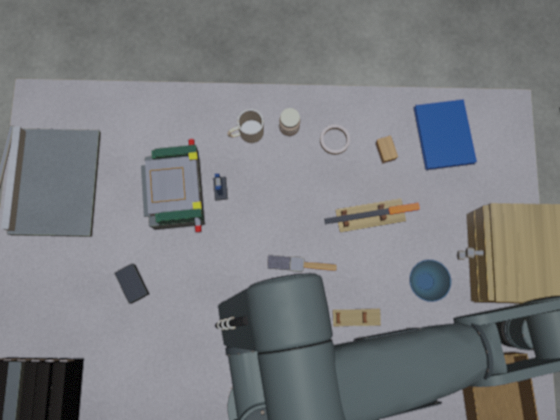

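View pics/side0.png

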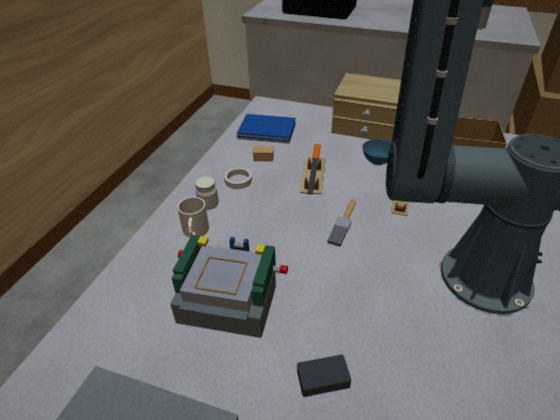

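The top view shows the press at about (172,190), the fulcrum at (219,186), the bar in the larger rest from tip (326,220) to handle end (418,207), and a small decoy rest at (357,317). The side view shows the press at (225,285), the fulcrum at (239,243) and the bar at (315,170).

```bash
cat > h.py <<'E'
import numpy as np,cv2,pickle
def load(n): return pickle.load(open(n,"rb"))
def ray(c,u,v):
    R=np.array(c["R"]);t=np.array(c["t"])
    d=R.T@np.array([(u-c["cx"])/c["fx"],(v-c["cy"])/c["fy"],1]); return -R.T@t,d/np.linalg.norm(d)
def onz(c,u,v,z):
    o,d=ray(c,u,v); return o+d*(z-o[2])/d[2]
def tri(c1,p1,c2,p2):
    o1,d1=ray(c1,*p1);o2,d2=ray(c2,*p2)
    s=np.linalg.lstsq(np.stack([d1,-d2],1),o2-o1,rcond=None)[0]
    a=o1+d1*s[0];b=o2+d2*s[1]; return (a+b)/2,np.linalg.norm(a-b)
def proj(c,X):
    p=np.array(c["R"])@X+np.array(c["t"]); return np.array([c["fx"]*p[0]/p[2]+c["cx"],c["fy"]*p[1]/p[2]+c["cy"]])
def blobs(c,lo,hi,box,mn=6):
    hsv=cv2.cvtColor(np.ascontiguousarray(c["pixels"]),cv2.COLOR_RGB2HSV)
    m=cv2.inRange(hsv,np.array(lo),np.array(hi)); k=np.zeros_like(m);x0,y0,x1,y1=box;k[y0:y1,x0:x1]=m[y0:y1,x0:x1]
    n,l,s,ce=cv2.connectedComponentsWithStats(k)
    out=[]
    for i in range(1,n):
        if s[i,4]>=mn:
            r=cv2.minAreaRect(np.argwhere(l==i)[:,::-1].astype(np.float32))
            out.append((s[i,4],ce[i].round(1).tolist(),s[i,:4].tolist(),np.round(cv2.boxPoints(r),1).tolist()))
    return out
E
python3 - <<'E'
from h import *
T=load("top0.pkl");S=load("side0.pkl")
P={"orange":((5,170,110),(14,255,255)),"yellow":((24,150,90),(34,255,255)),"red":((0,170,70),(3,255,255)),"blue":((105,90,30),(125,255,255))}
for n,c,boxp,boxb in(("top",T,(130,130,240,240),(320,190,425,240)),("side",S,(160,225,300,335),(290,135,335,195))):
    for k,(lo,hi) in P.items():
        for b in blobs(c,lo,hi,boxb if k=="orange" else boxp): print(n,k,b)
a=cv2.resize(T["pixels"][135:237,135:240],None,fx=4,fy=4,interpolation=2)[:408]
b=cv2.resize(S["pixels"][230:332,165:295],None,fx=2.9,fy=2.9,interpolation=2)
d=cv2.resize(T["pixels"][195:235,320:425],None,fx=4,fy=4,interpolation=2)
e=cv2.resize(S["pixels"][140:200,290:345],None,fx=3,fy=3,interpolation=2)
I=np.zeros((600,800,3),np.uint8);I[:a.shape[0],:a.shape[1]]=a;I[:b.shape[0],421:421+b.shape[1]]=b[:,:379];I[420:580,:420]=d;I[320:320+e.shape[0],500:500+e.shape[1]]=e
cv2.imwrite("pics/c1.png",I[:,:,::-1])
E
```

```text
top yellow (np.int32(47), [192.7, 155.4], [189, 153, 9, 6], [[189.0, 158.0], [189.0, 153.0], [197.0, 153.0], [197.0, 158.0]])
top yellow (np.int32(37), [197.0, 205.0], [194, 202, 7, 7], [[193.39999389648438, 203.10000610351562], [200.0, 202.0], [200.8000030517578, 207.0], [194.1999969482422, 208.10000610351562]])
top red (np.int32(14), [190.7, 141.5], [189, 140, 4, 4], [[189.0, 140.0], [192.0, 140.0], [192.0, 143.0], [189.0, 143.0]])
top red (np.int32(19), [197.9, 228.4], [196, 227, 5, 4], [[196.0, 227.0], [200.0, 227.0], [200.0, 230.0], [196.0, 230.0]])
top blue (np.int32(12), [216.5, 175.0], [215, 174, 4, 3], [[215.0, 174.0], [218.0, 174.0], [218.0, 176.0], [215.0, 176.0]])
top blue (np.int32(29), [218.2, 187.8], [215, 186, 7, 5], [[215.0, 186.0], [221.0, 186.0], [221.0, 190.0], [215.0, 190.0]])
side orange (np.int32(76), [316.2, 151.0], [313, 144, 7, 15], [[312.5, 157.1999969482422], [314.70001220703125, 143.60000610351562], [320.1000061035156, 144.5], [317.79998779296875, 158.10000610351562]])
side yellow (np.int32(57), [202.4, 239.5], [198, 236, 10, 8], [[197.60000610351562, 241
[... 169 characters left out ...]
), [260.1, 247.9], [256, 245, 9, 7], [[256.0, 245.0], [264.0, 245.0], [264.0, 251.0], [256.0, 251.0]])
side red (np.int32(11), [179.7, 252.5], [179, 251, 3, 5], [[179.0, 251.0], [181.0, 251.0], [181.0, 255.0], [179.0, 255.0]])
side red (np.int32(41), [283.4, 268.6], [280, 266, 8, 7], [[279.3999938964844, 271.1000061035156], [280.6000061035156, 264.8999938964844], [287.20001220703125, 266.20001220703125], [285.8999938964844, 272.3999938964844]])
side blue (np.int32(34), [231.7, 241.7], [230, 237, 5, 12], [[230.0, 237.0], [234.0, 237.0], [234.0, 248.0], [230.0, 248.0]])
side blue (np.int32(43), [245.8, 244.4], [244, 239, 5, 12], [[244.0, 239.0], [248.0, 239.0], [248.0, 250.0], [244.0, 250.0]])
```

View pics/c1.png

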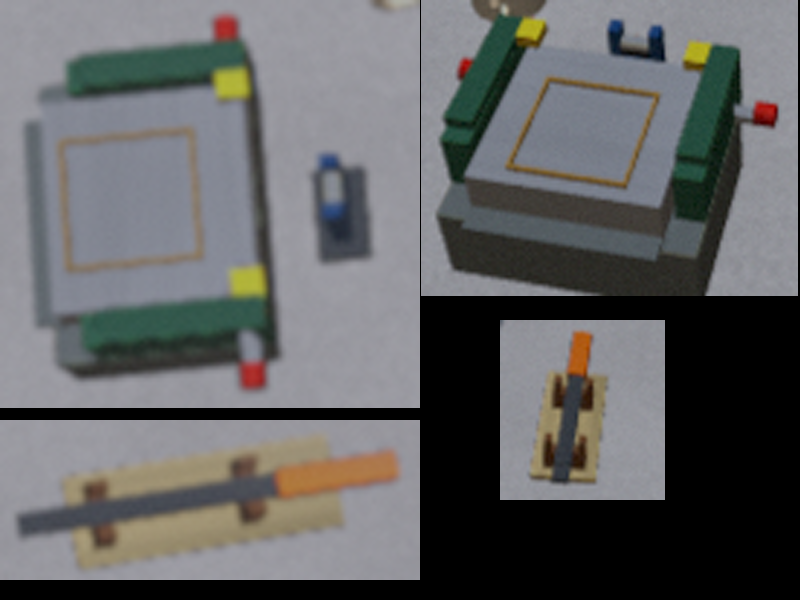

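```bash
python3 - <<'E'
from h import *
np.set_printoptions(precision=4,suppress=True)
T=load("top0.pkl");S=load("side0.pkl")
t=lambda x,y:(135+x/4-.4,135+y/4-.4)
s=lambda x,y:(165+(x-421)/2.9-.35,230+y/2.9-.35)
br=[(t(60,142),s(627,185)),]
B=[(t(60,142),s(509,168)),(t(190,130),s(549,80)),(t(203,257),s(658,95)),(t(68,270),s(627,185))]
P=[tri(T,a,S,b) for a,b in B]
for p in P: print("brass",*p)
y=[tri(T,(192.7,155.4),S,(202.4,239.5)),tri(T,(197.,205.),S,(260.1,247.9))]
for p in y: print("stop",*p)
k=[tri(T,(190.7,141.5),S,(179.7,252.5)),tri(T,(197.9,228.4),S,(283.4,268.6))]
for p in k: print("knob",*p)
for a,b in ((t(329,158),s(616,22)),(t(331,209),s(656,28)),(t(332,188),s(636,44))): print("ful",*tri(T,a,S,b))
for z in(.083,.095): print("crest z",z,onz(T,*t(332,188),z),onz(S,*s(636,44),z))
q=lambda x,y,z:onz(T,320+x/4-.4,195+(y-420)/4-.4,z)
tip,h0,h1=q(18,525,.034),q(277,486,.042),q(397,466,.042)
print("bar",tip,h0,h1,np.linalg.norm(h1-tip),np.linalg.norm(h1-h0))
# rest board corners z~? and cradles
for p in((66,480),(325,437),(342,524),(80,567)): print("rest",q(*p,.0))
r=lambda x,y:(290+(x-500)/3-.35,140+(y-320)/3-.35)
print("handle tri",*tri(T,(320+397/4-.4,195+46/4-.4),S,r(580,333)))
print("tip tri",*tri(T,(320+18/4-.4,195+105/4-.4),S,r(560,481)))
# block front top edge at z .115
print("front",onz(T,*t(243,100),.115),onz(T,*t(253,268),.115))
E
```

```text
brass [0.6318 0.3385 0.1142] 0.0032626372144705126
brass [0.6426 0.2492 0.1146] 0.002153323787548337
brass [0.5535 0.2361 0.1134] 0.000976935930384637
brass [0.5411 0.3271 0.1161] 0.0029793507747453395
stop [0.6714 0.2184 0.1343] 0.0014238329474187288
stop [0.5328 0.2006 0.1328] 0.001307505825665962
knob [0.7291 0.2344 0.0864] 0.0030946078832022944
knob [0.4762 0.2022 0.083 ] 0.0021181566339498687
ful [0.6291 0.1542 0.0951] 0.003080579956708345
ful [0.5924 0.1513 0.0963] 0.0022817348061410364
ful [0.6127 0.1536 0.0728] 0.0035533025460359286
crest z 0.083 [0.612  0.1529 0.083 ] [0.6061 0.1626 0.083 ]
crest z 0.095 [0.609  0.1516 0.095 ] [0.6005 0.1732 0.095 ]
bar [ 0.5135 -0.1529  0.034 ] [ 0.5441 -0.3391  0.042 ] [ 0.5604 -0.4264  0.042 ] 0.2776439154600998 0.0888501201414232
rest [ 0.554  -0.1917  0.    ]
rest [ 0.5902 -0.3849  0.    ]
rest [ 0.5246 -0.3957  0.    ]
rest [ 0.489  -0.2017  0.    ]
handle tri [ 0.5632 -0.4278  0.0366] 0.003192517726626051
tip tri [ 0.5123 -0.1532  0.0326] 0.0029198231985610406
front [0.6659 0.2137 0.115 ] [0.5466 0.2014 0.115 ]
```

```bash
cat > plan.py <<'E'
# usage: plan.py x y z heading pitch(tip-up +) [rows]
import sys,numpy as np
from scipy.spatial.transform import Rotation as Ro
from rig import status
o=status.get_obs();p=np.array(o["tcp_pos"]);R=Ro.from_quat(o["ee_rot"])
a=[float(v) for v in sys.argv[1:]]
G=Ro.from_euler("z",a[3],degrees=True)*Ro.from_euler("x",180,degrees=True)*Ro.from_euler("y",a[4],degrees=True)
e=R.as_matrix();print("now",p.round(4),"head %.2f pitch %.2f"%(np.degrees(np.arctan2(e[1,0],e[0,0])),np.degrees(np.arcsin(e[2,0]))),"t %.1f"%o["t"],"F",np.round(o["ft_force"],1),"w %.4f"%o["gripper_width"])
w=(R.inv()*G).as_rotvec(degrees=True);d=np.array(a[:3])-p
n=int(a[5]) if len(a)>5 else int(max(np.linalg.norm(d)/.045,np.linalg.norm(w)/8.4)+1)
print("total tool",(R.inv().apply(d)*100).round(2),"twist",w.round(2),"rows",n)
c=R
for i in range(n):
    print((c.inv().apply(d/n)*100).round(2).tolist(),(w/n).round(2).tolist()); c=c*Ro.from_rotvec(w/n,degrees=True)
E
python3 plan.py .552 -.379 .12 99.7 0 10
```

```text
now [ 0.2227 -0.5296  0.2475] head 22.79 pitch 0.02 t 0.1 F [-0.8  0.1  0. ] w 0.0854
total tool [36.19 -1.11 12.76] twist [-6.000e-02 -7.000e-02 -7.691e+01] rows 10
[3.62, -0.11, 1.28] [-0.01, -0.01, -7.69]
[3.6, 0.37, 1.28] [-0.01, -0.01, -7.69]
[3.52, 0.85, 1.28] [-0.01, -0.01, -7.69]
[3.37, 1.32, 1.27] [-0.01, -0.01, -7.69]
[3.17, 1.76, 1.27] [-0.01, -0.01, -7.69]
[2.9, 2.16, 1.27] [-0.01, -0.01, -7.69]
[2.59, 2.53, 1.27] [-0.01, -0.01, -7.69]
[2.23, 2.86, 1.27] [-0.01, -0.01, -7.69]
[1.82, 3.13, 1.27] [-0.01, -0.01, -7.69]
[1.39, 3.34, 1.27] [-0.01, -0.01, -7.69]
```

>>> {"name": "drive_tool", "arguments": {"linear": [[3.6,-0.1,1.3],[3.6,0.4,1.3],[3.5,0.85,1.3],[3.4,1.3,1.3],[3.2,1.8,1.3]], "twist": [[0,0,-7.7],[0,0,-7.7],[0,0,-7.7],[0,0,-7.7],[0,0,-7.7]], "fingers": [1,1,1,1,1]}}

```text
t: 0.6
tcp_pos: [0.3889, -0.454, 0.1824]
ee_rot: [0.859, 0.512, 0.0, -0.0]
ft_force: [0.5, -0.3, 0.4]
gripper_width: 0.0853
finger_force: 0.0
```

>>> {"name": "drive_tool", "arguments": {"linear": [[2.9,2.2,1.3],[2.6,2.5,1.3],[2.2,2.9,1.3],[1.8,3.1,1.3],[1.4,3.3,1.3]], "twist": [[0,0,-7.7],[0,0,-7.7],[0,0,-7.7],[0,0,-7.7],[0,0,-7.7]], "fingers": [1,1,1,1,1]}}

```text
t: 1.1
tcp_pos: [0.5531, -0.379, 0.1171]
ee_rot: [0.642, 0.767, 0.0, -0.0]
ft_force: [1.0, -1.1, -0.9]
gripper_width: 0.0852
finger_force: 0.0
```

>>> {"name": "drive_tool", "arguments": {"linear": [[0,0,0],[0,0,0],[0,0,0],[0,0,0],[0,0,0]], "twist": [[0,0,0],[0,0,0],[0,0,0],[0,0,0],[0,0,0]], "fingers": [1,1,1,1,1]}}

```text
t: 1.6
tcp_pos: [0.5515, -0.3811, 0.119]
ee_rot: [0.645, 0.764, -0.0, 0.0]
ft_force: [0.0, -0.7, 0.5]
gripper_width: 0.0852
finger_force: 0.0
```

```bash
python3 plan.py .552 -.379 .036 99.7 0 5; python3 - <<'E'
from rig import eyes
import pickle,cv2
from h import *
out=[]
for n in("side","top"):
    c=eyes.camera(n);pickle.dump(c,open(n+"1.pkl","wb"))
    out.append(c["pixels"])
a=cv2.resize(out[1][150:270,310:440],None,fx=3,fy=3,interpolation=2);b=cv2.resize(out[0][90:210,270:400],None,fx=3,fy=3,interpolation=2)
cv2.imwrite("pics/c2.png",np.hstack([a,b])[:,:,::-1])
E
```

```text
now [ 0.5515 -0.3811  0.119 ] head 99.68 pitch -0.05 t 1.6 F [ 0.  -0.7  0.5] w 0.0852
total tool [0.2  0.08 8.3 ] twist [ 0.03  0.05 -0.02] rows 5
[0.04, 0.02, 1.66] [0.01, 0.01, -0.0]
[0.04, 0.02, 1.66] [0.01, 0.01, -0.0]
[0.04, 0.02, 1.66] [0.01, 0.01, -0.0]
[0.04, 0.02, 1.66] [0.01, 0.01, -0.0]
[0.04, 0.02, 1.66] [0.01, 0.01, -0.0]
```

View pics/c2.png

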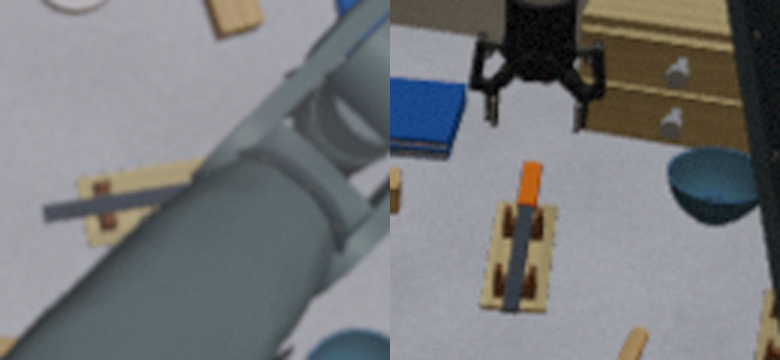

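The side view shows the finger midpoint at crop x≈534, directly over the handle at ≈530, so the aim is good. Going down to grip.

>>> {"name": "drive_tool", "arguments": {"linear": [[0.1,0,1.7],[0.1,0.1,1.7],[0,0,1.7],[0,0,1.6],[0,0,1.6]], "twist": [[0,0,0],[0,0,0],[0,0,0],[0,0,0],[0,0,0]], "fingers": [1,1,1,1,1]}}

```text
t: 2.2
tcp_pos: [0.5523, -0.3773, 0.0329]
ee_rot: [0.644, 0.765, 0.0, -0.001]
ft_force: [-0.3, -0.1, -0.2]
gripper_width: 0.0855
finger_force: 0.0
```

>>> {"name": "drive_tool", "arguments": {"linear": [[0,0,0],[0,0,0],[0,0,0],[0,0,0],[0,0,0]], "twist": [[0,0,0],[0,0,0],[0,0,0],[0,0,0],[0,0,0]], "fingers": [0.6,0.4,0.3,0.2,0.1], "grip_force": 25}}

```text
t: 2.7
tcp_pos: [0.5534, -0.3785, 0.0366]
ee_rot: [0.644, 0.765, -0.0, 0.001]
ft_force: [-0.5, 0.2, 3.5]
gripper_width: 0.0214
finger_force: 30.5
```

>>> {"name": "drive_tool", "arguments": {"linear": [[0,0,0],[0,0,0],[0,0,0],[0,0,0],[0,0,0]], "twist": [[0,0,0],[0,0,0],[0,0,0],[0,0,0],[0,0,0]], "fingers": [0,0,0,0,0], "grip_force": 90}}

```text
t: 3.2
tcp_pos: [0.5534, -0.3785, 0.0365]
ee_rot: [0.644, 0.765, -0.0, 0.001]
ft_force: [-0.2, 0.4, 6.3]
gripper_width: 0.0202
finger_force: 91.4
```

>>> {"name": "drive_tool", "arguments": {"linear": [[0,0,-0.5],[0,0,-1],[0,0,-2],[0,0,-3],[0,0,-3]], "twist": [[0,0,0],[0,0,0],[0,0,0],[0,0,0],[0,0,0]], "fingers": [0,0,0,0,0]}}

```text
t: 3.7
tcp_pos: [0.552, -0.3772, 0.1305]
ee_rot: [0.644, 0.765, 0.0, -0.001]
ft_force: [0.6, -0.4, -3.0]
gripper_width: 0.02
finger_force: 90.3
```

```bash
python3 plan.py .637 -.054 .135 97.3 0 10
```

```text
now [ 0.552  -0.3772  0.1305] head 99.80 pitch 0.11 t 3.7 F [ 0.6 -0.4 -3. ] w 0.0200
total tool [30.4  13.87 -0.42] twist [-0.09 -0.1   2.5 ] rows 10
[3.04, 1.39, -0.04] [-0.01, -0.01, 0.25]
[3.05, 1.37, -0.04] [-0.01, -0.01, 0.25]
[3.05, 1.36, -0.04] [-0.01, -0.01, 0.25]
[3.06, 1.35, -0.04] [-0.01, -0.01, 0.25]
[3.06, 1.33, -0.04] [-0.01, -0.01, 0.25]
[3.07, 1.32, -0.04] [-0.01, -0.01, 0.25]
[3.08, 1.31, -0.04] [-0.01, -0.01, 0.25]
[3.08, 1.29, -0.04] [-0.01, -0.01, 0.25]
[3.09, 1.28, -0.04] [-0.01, -0.01, 0.25]
[3.09, 1.27, -0.04] [-0.01, -0.01, 0.25]
```

>>> {"name": "drive_tool", "arguments": {"linear": [[2,0.9,0],[3,1.4,-0.1],[3,1.4,-0.1],[3.1,1.4,-0.1],[3.1,1.4,-0.1]], "twist": [[0,0,0.5],[0,0,0.5],[0,0,0.5],[0,0,0.5],[0,0,0.5]], "fingers": [0,0,0,0,0]}}

```text
t: 4.2
tcp_pos: [0.5952, -0.2262, 0.1343]
ee_rot: [0.661, 0.75, -0.0, -0.0]
ft_force: [1.0, -1.1, -2.4]
gripper_width: 0.0204
finger_force: 90.3
```

>>> {"name": "drive_tool", "arguments": {"linear": [[3.1,1.4,0],[3.1,1.4,0],[3.1,1.4,0],[3,1.3,0],[3,1.3,0]], "twist": [[0,0,0],[0,0,0],[0,0,0],[0,0,0],[0,0,0]], "fingers": [0,0,0,0,0]}}

```text
t: 4.7
tcp_pos: [0.6432, -0.0658, 0.1342]
ee_rot: [0.661, 0.751, -0.0, -0.0]
ft_force: [0.5, -0.1, -2.8]
gripper_width: 0.0203
finger_force: 90.3
```

>>> {"name": "drive_tool", "arguments": {"linear": [[0,0,0],[0,0,0],[0,0,0],[0,0,0],[0,0,0]], "twist": [[0,0,0],[0,0,0],[0,0,0],[0,0,0],[0,0,0]], "fingers": [0,0,0,0,0]}}

```text
t: 5.2
tcp_pos: [0.6433, -0.0684, 0.1343]
ee_rot: [0.661, 0.75, -0.0, -0.0]
ft_force: [0.1, -0.7, -3.5]
gripper_width: 0.02
finger_force: 90.4
```

```bash
python3 plan.py .637 -.054 .135 97.3 0 1; python3 - <<'E'
from rig import eyes
import pickle,cv2
from h import *
out=[]
for n in("side","top"):
    c=eyes.camera(n);pickle.dump(c,open(n+"2.pkl","wb"))
    out.append(c["pixels"])
a=cv2.resize(out[1][130:240,170:300],None,fx=3,fy=3,interpolation=2);b=cv2.resize(out[0][150:260,200:330],None,fx=3,fy=3,interpolation=2)
cv2.imwrite("pics/c3.png",np.hstack([a,b])[:,:,::-1])
E
```

```text
now [ 0.6433 -0.0684  0.1343] head 97.21 pitch -0.00 t 5.2 F [ 0.1 -0.7 -3.5] w 0.0200
total tool [ 1.5  -0.44 -0.07] twist [-0.01  0.   -0.09] rows 1
[1.5, -0.44, -0.07] [-0.01, 0.0, -0.09]
```

View pics/c3.png

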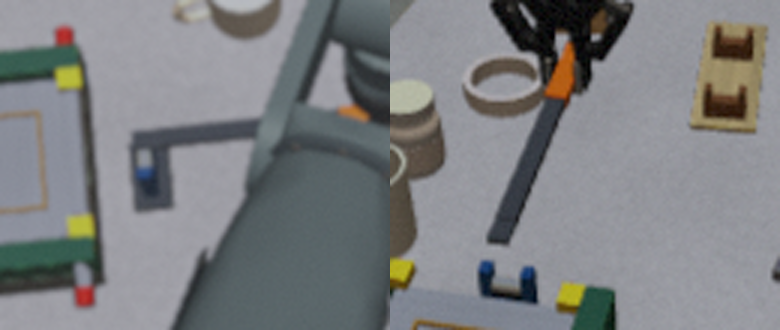

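The tip sits at top-crop (132,141) and side-crop (498,238); the fulcrum horns are just ahead of and below it in the side view. I'll triangulate the tip against the prediction.

```bash
python3 - <<'E'
from h import *
np.set_printoptions(precision=4,suppress=True)
T=load("top2.pkl");S=load("side2.pkl")
t=lambda x,y:(170+x/3-.35,130+y/3-.35)
s=lambda x,y:(200+(x-390)/3-.35,150+y/3-.35)
print("tip",tri(T,t(132,141),S,s(498,238)))
print("tip L/R",tri(T,t(132,150),S,s(509,241)),tri(T,t(131,132),S,s(487,236)))
print("bar near fingers top, z.138:",onz(T,*t(255,129),.137), "tip top z.134",onz(T,*t(132,141),.134))
print("horn L", tri(T,t(146,173),S,s(528,271)))
f=np.array([-.127,.992]);n=np.array([.992,.127])
for k,v in dict(tip=[.6145,.160],h1=[.6291,.1542],h2=[.5924,.1513]).items(): print(k,np.array(v)@n,np.array(v)@f)
E
```

```text
tip (array([0.6127, 0.1587, 0.1321]), np.float64(0.0016108321400604446))
tip L/R (array([0.6039, 0.1584, 0.1312]), np.float64(0.0027733374378837096)) (array([0.6214, 0.16  , 0.1328]), np.float64(0.0008344608882162862))
bar near fingers top, z.138: [0.6258 0.0469 0.137 ] tip top z.134 [0.6131 0.1587 0.134 ]
horn L (array([0.593 , 0.1493, 0.0915]), np.float64(0.0008541111873381489))
tip 0.629904 0.08067849999999999
h1 0.6436506 0.0730707
h2 0.6068759 0.07485479999999999
```

```bash
python3 plan.py .6378 -.0479 .1343 97.4 0 1;  python3 plan.py .6378 -.0479 .1085 97.4 -3.8 1
```

```text
now [ 0.6434 -0.0681  0.1343] head 97.22 pitch -0.00 t 5.3 F [ 0.8 -0.4 -2.6] w 0.0203
total tool [ 2.08 -0.3  -0.  ] twist [-0.01  0.   -0.18] rows 1
[2.08, -0.3, -0.0] [-0.01, 0.0, -0.18]
now [ 0.6434 -0.0681  0.1343] head 97.22 pitch -0.00 t 5.3 F [ 0.8 -0.4 -2.6] w 0.0203
total tool [ 2.08 -0.3   2.58] twist [-0.01 -3.8  -0.18] rows 1
[2.08, -0.3, 2.58] [-0.01, -3.8, -0.18]
```

>>> {"name": "drive_tool", "arguments": {"linear": [[0.7,-0.1,0],[0.7,-0.1,0],[0.7,-0.1,0],[0,0,0],[0,0,0]], "twist": [[0,0,-0.2],[0,0,0],[0,0,0],[0,-1.9,0],[0,-1.9,0]], "fingers": [0,0,0,0,0]}}

```text
t: 5.8
tcp_pos: [0.6376, -0.0461, 0.1343]
ee_rot: [0.659, 0.752, -0.022, 0.025]
ft_force: [0.8, 0.6, -2.3]
gripper_width: 0.0202
finger_force: 90.3
```

>>> {"name": "drive_tool", "arguments": {"linear": [[0.05,0,0.8],[0.05,0,0.8],[0.05,0,0.6],[0,0,0.4],[0,0,0]], "twist": [[0,0,0],[0,0,0],[0,0,0],[0,0,0],[0,0,0]], "fingers": [0,0,0,0,0]}}

```text
t: 6.3
tcp_pos: [0.6372, -0.0472, 0.107]
ee_rot: [0.659, 0.751, -0.022, 0.024]
ft_force: [-0.1, 0.3, -3.5]
gripper_width: 0.0204
finger_force: 90.3
```

>>> {"name": "drive_tool", "arguments": {"linear": [[0,0,0],[0,0,0],[0,0,0],[0,0,0],[0,0,0]], "twist": [[0,0,0],[0,0,0],[0,0,0],[0,0,0],[0,0,0]], "fingers": [0,0,0,0,0]}}

```text
t: 6.8
tcp_pos: [0.6379, -0.0471, 0.1085]
ee_rot: [0.659, 0.751, -0.022, 0.025]
ft_force: [0.3, 0.6, -2.6]
gripper_width: 0.0202
finger_force: 90.3
```

```bash
python3 plan.py .6378 -.0479 .1085 97.4 -3.8 1; python3 - <<'E'
from rig import eyes
import pickle,cv2
from h import *
out=[]
for n in("side","top"):
    c=eyes.camera(n);pickle.dump(c,open(n+"3.pkl","wb"))
    out.append(c["pixels"])
a=cv2.resize(out[1][150:220,180:250],None,fx=5,fy=5,interpolation=2);b=cv2.resize(out[0][195:265,205:275],None,fx=5,fy=5,interpolation=2)
cv2.imwrite("pics/c4.png",np.hstack([a,b])[:,:,::-1])
E
```

```text
now [ 0.6379 -0.0471  0.1085] head 97.49 pitch -3.80 t 6.8 F [ 0.3  0.6 -2.6] w 0.0202
total tool [-0.08 -0.03  0.  ] twist [0.02 0.   0.09] rows 1
[-0.08, -0.03, 0.0] [0.02, 0.0, 0.09]
```

View pics/c4.png

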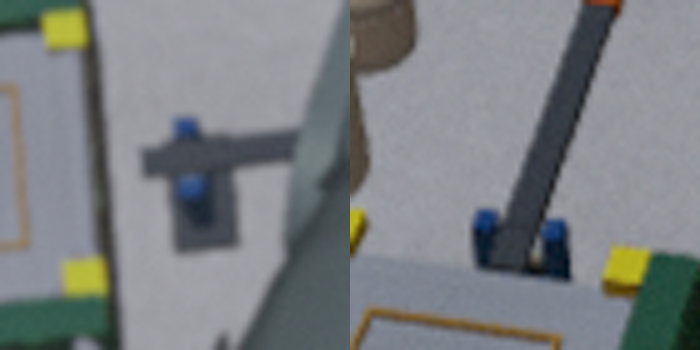

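>>> {"name": "drive_tool", "arguments": {"linear": [[0,-0.1,0.1],[0,0,0.1],[0,0,0.1],[0,0,0],[0,0,0]], "twist": [[0,0,0],[0,0,0],[0,0,0],[0,0,0],[0,0,0]], "fingers": [0,0,0,0,0]}}

```text
t: 7.4
tcp_pos: [0.6369, -0.0474, 0.1052]
ee_rot: [0.659, 0.751, -0.022, 0.025]
ft_force: [0.5, -0.0, -2.7]
gripper_width: 0.02
finger_force: 90.3
```

>>> {"name": "drive_tool", "arguments": {"linear": [[0,0,0.1],[0,0,0],[0,0,0],[0,0,0],[0,0,0]], "twist": [[0,0,0],[0,0,0],[0,0,0],[0,0,0],[0,0,0]], "fingers": [0,0,0,0,0]}}

```text
t: 7.9
tcp_pos: [0.6369, -0.0475, 0.1043]
ee_rot: [0.659, 0.751, -0.022, 0.025]
ft_force: [0.2, -0.2, -3.4]
gripper_width: 0.0201
finger_force: 90.3
```

>>> {"name": "drive_tool", "arguments": {"linear": [[0,0,0.1],[0,0,0],[0,0,0],[0,0,0],[0,0,0]], "twist": [[0,0,0],[0,0,0],[0,0,0],[0,0,0],[0,0,0]], "fingers": [0,0,0,0,0]}}

```text
t: 8.4
tcp_pos: [0.637, -0.0476, 0.1033]
ee_rot: [0.659, 0.751, -0.022, 0.025]
ft_force: [0.4, 0.8, -2.9]
gripper_width: 0.02
finger_force: 90.4
```

>>> {"name": "drive_tool", "arguments": {"linear": [[0,0,0.1],[0,0,0],[0,0,0],[0,0,0],[0,0,0]], "twist": [[0,0,0],[0,0,0],[0,0,0],[0,0,0],[0,0,0]], "fingers": [0,0,0,0,0]}}

```text
t: 8.9
tcp_pos: [0.637, -0.0476, 0.1023]
ee_rot: [0.659, 0.751, -0.022, 0.025]
ft_force: [0.1, 0.3, -1.4]
gripper_width: 0.02
finger_force: 90.4
```

>>> {"name": "drive_tool", "arguments": {"linear": [[0,0,0.1],[0,0,0],[0,0,0],[0,0,0],[0,0,0]], "twist": [[0,0,0],[0,0,0],[0,0,0],[0,0,0],[0,0,0]], "fingers": [0,0,0,0,0]}}

```text
t: 9.4
tcp_pos: [0.637, -0.0477, 0.1013]
ee_rot: [0.659, 0.751, -0.022, 0.025]
ft_force: [0.2, 0.1, -1.8]
gripper_width: 0.0203
finger_force: 90.5
```

>>> {"name": "drive_tool", "arguments": {"linear": [[0,0,0.1],[0,0,0],[0,0,0],[0,0,0],[0,0,0]], "twist": [[0,0,0],[0,0,0],[0,0,0],[0,0,0],[0,0,0]], "fingers": [0,0,0,0,0]}}

```text
t: 9.9
tcp_pos: [0.637, -0.0478, 0.1003]
ee_rot: [0.659, 0.751, -0.022, 0.025]
ft_force: [0.5, -0.3, -0.1]
gripper_width: 0.02
finger_force: 90.6
```

>>> {"name": "drive_tool", "arguments": {"linear": [[0,0,0.1],[0,0,0],[0,0,0],[0,0,0],[0,0,0]], "twist": [[0,0,0],[0,0,0],[0,0,0],[0,0,0],[0,0,0]], "fingers": [0,0,0,0,0]}}

```text
t: 10.4
tcp_pos: [0.637, -0.0478, 0.0994]
ee_rot: [0.659, 0.751, -0.022, 0.025]
ft_force: [-0.3, -0.0, 0.5]
gripper_width: 0.0206
finger_force: 90.7
```

```bash
python3 - <<'E'
from rig import status
o=status.get_obs(); print(o["ft_force"],o["ft_torque"],o["tcp_pos"])
E
```

```text
[-0.30216726 -0.00276665  0.48404468] [0.29481398 0.02773615 0.00434616] [ 0.63704018 -0.04782521  0.09936603]
```

>>> {"name": "drive_tool", "arguments": {"linear": [[0,0,-0.1],[0,0,-0.1],[0.5,0,0],[0.5,0,0],[0.5,0,0]], "twist": [[0,0,0],[0,0,0],[0,0,0],[0,0,0],[0,0,0]], "fingers": [0,0,0,0,0]}}

```text
t: 10.9
tcp_pos: [0.6348, -0.0323, 0.1001]
ee_rot: [0.659, 0.751, -0.022, 0.025]
ft_force: [0.7, -1.7, -1.1]
gripper_width: 0.0203
finger_force: 90.6
```

>>> {"name": "drive_tool", "arguments": {"linear": [[0.5,0,0],[0.2,0,0],[0.2,0,0],[0.2,0,0],[0,0,0]], "twist": [[0,0,0],[0,0,0],[0,0,0],[0,0,0],[0,0,0]], "fingers": [0,0,0,0,0]}}

```text
t: 11.4
tcp_pos: [0.6335, -0.0216, 0.0995]
ee_rot: [0.659, 0.751, -0.022, 0.025]
ft_force: [-0.2, 0.8, -1.7]
gripper_width: 0.02
finger_force: 90.6
```

>>> {"name": "drive_tool", "arguments": {"linear": [[0.1,0,0],[0.1,0,0],[0.1,0,0],[0.1,0,0],[0,0,0]], "twist": [[0,0,0],[0,0,0],[0,0,0],[0,0,0],[0,0,0]], "fingers": [0,0,0,0,0]}}

```text
t: 11.9
tcp_pos: [0.633, -0.0179, 0.0993]
ee_rot: [0.659, 0.751, -0.022, 0.025]
ft_force: [0.1, -0.4, -0.5]
gripper_width: 0.0201
finger_force: 90.6
```

```bash
cat > where.py <<'E'
from rig import status
import numpy as np
o=status.get_obs();p=o["tcp_pos"];q=o["ee_rot"]
from scipy.spatial.transform import Rotation as R
m=R.from_quat(q).as_matrix();f=np.array([-.127,.992]);n=np.array([.992,.127])
F=np.array(o["ft_force"])
x=m[:,0]; tip=np.array(p)+.229*x+.002*m[:,2]
print("tcp",np.round(p,4),"pitch %.2f head %.2f"%(np.degrees(np.arcsin(x[2])),np.degrees(np.arctan2(x[1],x[0]))),"tip d %.4f l %.4f z %.4f"%(tip[:2]@f,tip[:2]@n,tip[2]),"F along f %.1f lat %.1f z %.1f"%(F[:2]@f,F[:2]@n,F[2]),"T",np.round(o["ft_torque"],2),"t %.1f"%o["t"])
E
python3 where.py
```

```text
tcp [ 0.633  -0.0179  0.0993] pitch -3.80 head 97.49 tip d 0.1302 l 0.6249 z 0.0821 F along f -0.4 lat 0.1 z -0.5 T [ 0.06 -0.05 -0.01] t 11.9
```

>>> {"name": "drive_tool", "arguments": {"linear": [[0.1,0,0],[0.1,0,0],[0.1,0,0],[0.1,0,0],[0.1,0,0]], "twist": [[0,0,0],[0,0,0],[0,0,0],[0,0,0],[0,0,0]], "fingers": [0,0,0,0,0]}}

```text
t: 12.4
tcp_pos: [0.6324, -0.013, 0.0989]
ee_rot: [0.659, 0.751, -0.022, 0.025]
ft_force: [-0.2, -1.0, -0.9]
gripper_width: 0.0201
finger_force: 90.6
```

>>> {"name": "drive_tool", "arguments": {"linear": [[0.1,0,0],[0.1,0,0],[0.1,0,0],[0.1,0,0],[0,0,0]], "twist": [[0,0,0],[0,0,0],[0,0,0],[0,0,0],[0,0,0]], "fingers": [0,0,0,0,0]}}

```text
t: 12.9
tcp_pos: [0.6319, -0.0089, 0.0987]
ee_rot: [0.659, 0.751, -0.022, 0.025]
ft_force: [-0.8, -0.7, -0.0]
gripper_width: 0.0201
finger_force: 90.6
```

>>> {"name": "drive_tool", "arguments": {"linear": [[0.1,0,0],[0.1,0,0],[0.1,0,0],[0.1,0,0],[0,0,0]], "twist": [[0,0,0],[0,0,0],[0,0,0],[0,0,0],[0,0,0]], "fingers": [0,0,0,0,0]}}

```text
t: 13.4
tcp_pos: [0.6313, -0.0049, 0.0984]
ee_rot: [0.659, 0.751, -0.022, 0.025]
ft_force: [0.8, -1.3, -1.4]
gripper_width: 0.0204
finger_force: 90.6
```

```bash
python3 where.py
```

```text
tcp [ 0.6313 -0.0049  0.0984] pitch -3.79 head 97.50 tip d 0.1433 l 0.6248 z 0.0813 F along f -1.4 lat 0.6 z -1.4 T [-0.02  0.03 -0.01] t 13.4
```

>>> {"name": "drive_tool", "arguments": {"linear": [[0.1,0,0],[0.1,0,0],[0,0,0],[0,0,0],[0,0,0]], "twist": [[0,0,0],[0,0,0],[0,0,0],[0,0,0],[0,0,0]], "fingers": [0,0,0,0,0]}}

```text
t: 13.9
tcp_pos: [0.6311, -0.003, 0.0982]
ee_rot: [0.659, 0.751, -0.022, 0.025]
ft_force: [0.8, -0.4, -0.7]
gripper_width: 0.0203
finger_force: 90.6
```

>>> {"name": "drive_tool", "arguments": {"linear": [[0.1,0,0],[0.05,0,0],[0,0,0],[0,0,0],[0,0,0]], "twist": [[0,0,0],[0,0,0],[0,0,0],[0,0,0],[0,0,0]], "fingers": [0,0,0,0,0]}}

```text
t: 14.4
tcp_pos: [0.6309, -0.0017, 0.0982]
ee_rot: [0.659, 0.751, -0.022, 0.025]
ft_force: [-0.0, -0.3, -0.8]
gripper_width: 0.0202
finger_force: 90.6
```

```bash
python3 where.py
```

```text
tcp [ 0.6309 -0.0017  0.0982] pitch -3.80 head 97.49 tip d 0.1466 l 0.6248 z 0.0810 F along f -0.3 lat -0.0 z -0.8 T [ 0.01 -0.05 -0.01] t 14.4
```

>>> {"name": "drive_tool", "arguments": {"linear": [[0.1,0,0],[0.05,0,0],[0,0,0],[0,0,0],[0,0,0]], "twist": [[0,0,0],[0,0,0],[0,0,0],[0,0,0],[0,0,0]], "fingers": [0,0,0,0,0]}}

```text
t: 14.9
tcp_pos: [0.6307, -0.0001, 0.0981]
ee_rot: [0.659, 0.751, -0.022, 0.025]
ft_force: [-0.3, -0.7, -0.7]
gripper_width: 0.0202
finger_force: 90.6
```

>>> {"name": "drive_tool", "arguments": {"linear": [[0.1,0,0],[0,0,0],[0,0,0],[0,0,0],[0,0,0]], "twist": [[0,0,0],[0,0,0],[0,0,0],[0,0,0],[0,0,0]], "fingers": [0,0,0,0,0]}}

```text
t: 15.4
tcp_pos: [0.6306, 0.0008, 0.098]
ee_rot: [0.659, 0.751, -0.022, 0.025]
ft_force: [-0.2, -0.4, -0.7]
gripper_width: 0.0204
finger_force: 90.6
```

```bash
python3 where.py
```

```text
tcp [0.6306 0.0008 0.098 ] pitch -3.80 head 97.49 tip d 0.1491 l 0.6248 z 0.0808 F along f -0.4 lat -0.2 z -0.7 T [-0.07  0.01 -0.1 ] t 15.4
```

>>> {"name": "drive_tool", "arguments": {"linear": [[0.1,0,0],[0,0,0],[0,0,0],[0,0,0],[0,0,0]], "twist": [[0,0,0],[0,0,0],[0,0,0],[0,0,0],[0,0,0]], "fingers": [0,0,0,0,0]}}

```text
t: 15.9
tcp_pos: [0.6306, 0.001, 0.0982]
ee_rot: [0.659, 0.751, -0.022, 0.025]
ft_force: [0.5, -5.9, -1.0]
gripper_width: 0.0204
finger_force: 90.7
```

>>> {"name": "drive_tool", "arguments": {"linear": [[0.1,0,0],[0,0,0],[0,0,0],[0,0,0],[0,0,0]], "twist": [[0,0,0],[0,0,0],[0,0,0],[0,0,0],[0,0,0]], "fingers": [0,0,0,0,0]}}

```text
t: 16.4
tcp_pos: [0.6307, 0.001, 0.0983]
ee_rot: [0.659, 0.751, -0.023, 0.026]
ft_force: [0.6, -8.4, -0.8]
gripper_width: 0.0203
finger_force: 90.7
```

```bash
python3 where.py
```

```text
tcp [0.6307 0.001  0.0983] pitch -3.95 head 97.48 tip d 0.1493 l 0.6251 z 0.0806 F along f -8.4 lat -0.5 z -0.8 T [-1.16 -0.07  0.09] t 16.4
```

```bash
cat > lev.py <<'E'
# lev.py theta z_tcp rows [tip_d]
import sys,numpy as np,subprocess
th,z,n=[float(v) for v in sys.argv[1:4]];td=float(sys.argv[4]) if len(sys.argv)>4 else .1487
t=np.radians(th);d=td-.229*np.cos(t)-.002*np.sin(t)
x,y=np.array([.992,.127])*.6258+np.array([-.127,.992])*d
subprocess.run(["python3","plan.py",str(x),str(y),str(z),"97.49",str(th),str(n)])
E
python3 lev.py -0.4 .090 5; python3 lev.py 3.4 .0749 10
```

```text
now [0.6307 0.001  0.0983] head 97.48 pitch -3.95 t 16.4 F [ 0.6 -8.4 -0.8] w 0.0203
total tool [-0.07  0.01  0.84] twist [ 0.03  3.55 -0.01] rows 5
[-0.01, 0.0, 0.17] [0.01, 0.71, -0.0]
[-0.02, 0.0, 0.17] [0.01, 0.71, -0.0]
[-0.02, 0.0, 0.17] [0.01, 0.71, -0.0]
[-0.02, 0.0, 0.17] [0.01, 0.71, -0.0]
[-0.02, 0.0, 0.17] [0.01, 0.71, -0.0]
now [0.6307 0.001  0.0983] head 97.48 pitch -3.95 t 16.4 F [ 0.6 -8.4 -0.8] w 0.0203
total tool [0.07 0.01 2.34] twist [ 0.03  7.35 -0.01] rows 10
[0.01, 0.0, 0.23] [0.0, 0.73, -0.0]
[0.0, 0.0, 0.23] [0.0, 0.73, -0.0]
[0.0, 0.0, 0.23] [0.0, 0.73, -0.0]
[-0.0, 0.0, 0.23] [0.0, 0.73, -0.0]
[-0.01, 0.0, 0.23] [0.0, 0.73, -0.0]
[-0.01, 0.0, 0.23] [0.0, 0.73, -0.0]
[-0.01, 0.0, 0.23] [0.0, 0.73, -0.0]
[-0.01, 0.0, 0.23] [0.0, 0.73, -0.0]
[-0.02, 0.0, 0.23] [0.0, 0.73, -0.0]
[-0.02, 0.0, 0.23] [0.0, 0.73, -0.0]
```

>>> {"name": "drive_tool", "arguments": {"linear": [[-0.15,0,0.15],[-0.05,0,0.2],[0,0,0.2],[0,0,0.2],[0,0,0.1]], "twist": [[0,0.6,0],[0,0.7,0],[0,0.7,0],[0,0.7,0],[0,0.7,0]], "fingers": [0,0,0,0,0]}}

```text
t: 16.9
tcp_pos: [0.6306, 0.0003, 0.0892]
ee_rot: [0.659, 0.752, -0.002, 0.002]
ft_force: [0.4, -3.6, -1.4]
gripper_width: 0.0201
finger_force: 90.7
```

```bash
python3 where.py; python3 lev.py 3.4 .0749 5
```

```text
tcp [6.306e-01 3.000e-04 8.920e-02] pitch -0.35 head 97.49 tip d 0.1492 l 0.6249 z 0.0858 F along f -3.7 lat -0.0 z -1.4 T [-0.53 -0.12 -0.08] t 16.9
now [6.306e-01 3.000e-04 8.920e-02] head 97.49 pitch -0.35 t 16.9 F [ 0.4 -3.6 -1.4] w 0.0201
total tool [-0.02  0.03  1.43] twist [-0.    3.75 -0.  ] rows 5
[-0.0, 0.01, 0.29] [-0.0, 0.75, -0.0]
[-0.01, 0.01, 0.29] [-0.0, 0.75, -0.0]
[-0.01, 0.01, 0.29] [-0.0, 0.75, -0.0]
[-0.01, 0.01, 0.29] [-0.0, 0.75, -0.0]
[-0.02, 0.01, 0.29] [-0.0, 0.75, -0.0]
```

>>> {"name": "drive_tool", "arguments": {"linear": [[-0.05,0,0.3],[-0.05,0,0.3],[0,0,0.3],[0,0,0.3],[0,0,0.2]], "twist": [[0,0.75,0],[0,0.75,0],[0,0.75,0],[0,0.75,0],[0,0.75,0]], "fingers": [0,0,0,0,0]}}

```text
t: 17.4
tcp_pos: [0.631, 0.0002, 0.076]
ee_rot: [0.659, 0.752, 0.02, -0.022]
ft_force: [-2.2, 2.7, 6.7]
gripper_width: 0.0202
finger_force: 91.6
```

>>> {"name": "drive_tool", "arguments": {"linear": [[0,0,0],[0,0,0],[0,0,0],[0,0,0],[0,0,0]], "twist": [[0,0,0],[0,0,0],[0,0,0],[0,0,0],[0,0,0]], "fingers": [0,0,0,0,0]}}

```text
t: 17.9
tcp_pos: [0.6311, 0.0002, 0.0763]
ee_rot: [0.659, 0.752, 0.02, -0.022]
ft_force: [-1.9, 2.5, 7.5]
gripper_width: 0.0201
finger_force: 91.6
```

```bash
python3 where.py; python3 lev.py 7 .065 5
```

```text
tcp [6.311e-01 2.000e-04 7.630e-02] pitch 3.40 head 97.53 tip d 0.1487 l 0.6251 z 0.0878 F along f 2.8 lat -1.6 z 7.5 T [0.29 0.24 0.05] t 17.9
now [6.311e-01 2.000e-04 7.630e-02] head 97.53 pitch 3.40 t 17.9 F [-1.9  2.5  7.5] w 0.0201
total tool [ 0.05 -0.01  1.13] twist [0.04 3.6  0.04] rows 5
[0.01, -0.0, 0.23] [0.01, 0.72, 0.01]
[0.01, -0.0, 0.23] [0.01, 0.72, 0.01]
[0.0, -0.0, 0.23] [0.01, 0.72, 0.01]
[0.0, -0.0, 0.23] [0.01, 0.72, 0.01]
[-0.0, -0.0, 0.23] [0.01, 0.72, 0.01]
```

>>> {"name": "drive_tool", "arguments": {"linear": [[0.05,0,0.25],[0,0,0.25],[0,0,0.25],[0,0,0.25],[0,0,0.2]], "twist": [[0,0.7,0],[0,0.7,0],[0,0.7,0],[0,0.7,0],[0,0.7,0]], "fingers": [0,0,0,0,0]}}

```text
t: 18.4
tcp_pos: [0.6315, 0.0007, 0.0655]
ee_rot: [0.658, 0.751, 0.04, -0.044]
ft_force: [-3.8, 0.1, 14.2]
gripper_width: 0.0202
finger_force: 92.6
```

>>> {"name": "drive_tool", "arguments": {"linear": [[0,0,0],[0,0,0],[0,0,0],[0,0,0],[0,0,0]], "twist": [[0,0,0],[0,0,0],[0,0,0],[0,0,0],[0,0,0]], "fingers": [0,0,0,0,0]}}

```text
t: 18.9
tcp_pos: [0.6316, 0.0006, 0.0657]
ee_rot: [0.658, 0.751, 0.04, -0.044]
ft_force: [-4.0, -0.6, 12.4]
gripper_width: 0.0199
finger_force: 92.6
```

```bash
cat > knob.py <<'E'
import sys,pickle
from h import *
from rig import eyes
for n,bx in(("side",(165,240,300,285)),("top",(180,130,215,245))):
    c=eyes.camera(n);pickle.dump(c,open(f"{n}_k.pkl","wb"));r=load(n+"0.pkl")
    print(n,[(int(a),b) for a,b,_,_ in blobs(c,(0,150,60),(4,255,255),bx)],"ref",[(int(a),b) for a,b,_,_ in blobs(r,(0,150,60),(4,255,255),bx)])
    # brass row shift: front brass edge
    g=lambda q:cv2.cvtColor(np.ascontiguousarray(q["pixels"]),cv2.COLOR_RGB2GRAY).astype(np.float32)
    x0,y0,x1,y1=(210,250,245,275) if n=="side" else (160,165,190,195)
    (dx,dy),q=cv2.phaseCorrelate(g(r)[y0:y1,x0:x1],g(c)[y0:y1,x0:x1]);
    fx0,fy0,fx1,fy1=(212,252,245,264) if n=="side" else (177,165,191,200)
    tm=g(r)[fy0:fy1,fx0:fx1].astype(np.uint8);S=g(c)[fy0-6:fy1+6,fx0-6:fx1+6].astype(np.uint8)
    up=lambda i:cv2.resize(i,None,fx=8,fy=8,interpolation=cv2.INTER_CUBIC)
    l=cv2.minMaxLoc(cv2.matchTemplate(up(S),up(tm),cv2.TM_CCOEFF_NORMED))
    print(" front edge shift px",l[3][0]/8-6,l[3][1]/8-6,"score %.2f"%l[1])
E
python3 where.py; python3 knob.py; python3 lev.py 8.7 .0605 5
```

```text
tcp [6.316e-01 6.000e-04 6.570e-02] pitch 6.78 head 97.58 tip d 0.1481 l 0.6255 z 0.0907 F along f -0.1 lat -4.0 z 12.4 T [-0.33  0.51  0.32] t 18.9
side [(11, [179.7, 252.5]), (52, [283.5, 268.8])] ref [(14, [179.4, 252.9]), (44, [283.2, 268.7])]
 front edge shift px 0.0 0.0 score 0.99
top [(19, [191.0, 142.0]), (21, [197.9, 228.7])] ref [(17, [190.7, 141.8]), (20, [198.0, 228.3])]
 front edge shift px 0.0 0.0 score 0.97
now [6.316e-01 6.000e-04 6.570e-02] head 97.58 pitch 6.78 t 19.0 F [-3.9 -1.1 13.4] w 0.0200
total tool [ 0.1  -0.07  0.54] twist [0.12 1.92 0.09] rows 5
[0.02, -0.01, 0.11] [0.02, 0.38, 0.02]
[0.02, -0.01, 0.11] [0.02, 0.38, 0.02]
[0.02, -0.01, 0.11] [0.02, 0.38, 0.02]
[0.02, -0.01, 0.11] [0.02, 0.38, 0.02]
[0.02, -0.01, 0.11] [0.02, 0.38, 0.02]
```

>>> {"name": "drive_tool", "arguments": {"linear": [[0.05,-0.05,0.15],[0.05,0,0.15],[0,0,0.1],[0,0,0.1],[0,0,0.1]], "twist": [[0,0.4,0],[0,0.4,0],[0,0.4,0],[0,0.4,0],[0,0.4,0]], "fingers": [0,0,0,0,0]}}

```text
t: 19.5
tcp_pos: [0.6318, 0.0011, 0.0607]
ee_rot: [0.657, 0.75, 0.051, -0.055]
ft_force: [-2.7, -4.3, 16.2]
gripper_width: 0.0203
finger_force: 93.0
```

>>> {"name": "drive_tool", "arguments": {"linear": [[0,0,0],[0,0,0],[0,0,0],[0,0,0],[0,0,0]], "twist": [[0,0,0],[0,0,0],[0,0,0],[0,0,0],[0,0,0]], "fingers": [0,0,0,0,0]}}

```text
t: 20.0
tcp_pos: [0.6318, 0.001, 0.0607]
ee_rot: [0.657, 0.75, 0.051, -0.055]
ft_force: [-3.3, -2.9, 15.3]
gripper_width: 0.0202
finger_force: 93.0
```

```bash
python3 where.py; python3 knob.py; python3 lev.py 10.2 .0563 5
```

```text
tcp [0.6318 0.001  0.0607] pitch 8.64 head 97.61 tip d 0.1475 l 0.6257 z 0.0931 F along f -2.5 lat -3.6 z 15.3 T [-1.05  0.47  0.45] t 20.0
side [(11, [179.7, 252.5]), (44, [283.9, 268.7])] ref [(14, [179.4, 252.9]), (44, [283.2, 268.7])]
 front edge shift px 0.5 0.0 score 0.99
top [(18, [191.1, 141.8]), (24, [198.0, 228.6])] ref [(17, [190.7, 141.8]), (20, [198.0, 228.3])]
 front edge shift px 0.0 0.0 score 0.97
now [0.6319 0.001  0.0607] head 97.61 pitch 8.64 t 20.1 F [-3.7 -4.3 15.8] w 0.0202
total tool [ 0.15 -0.1   0.47] twist [0.22 1.56 0.12] rows 5
[0.03, -0.02, 0.09] [0.04, 0.31, 0.02]
[0.03, -0.02, 0.09] [0.04, 0.31, 0.02]
[0.03, -0.02, 0.09] [0.04, 0.31, 0.02]
[0.03, -0.02, 0.09] [0.04, 0.31, 0.02]
[0.03, -0.02, 0.09] [0.04, 0.31, 0.02]
```

>>> {"name": "drive_tool", "arguments": {"linear": [[0.05,-0.05,0.1],[0,0,0.1],[0,0,0.1],[0,0,0.1],[0,0,0.1]], "twist": [[0,0.3,0],[0,0.3,0],[0,0.3,0],[0,0.3,0],[0,0.3,0]], "fingers": [0,0,0,0,0]}}

```text
t: 20.6
tcp_pos: [0.6319, 0.0015, 0.0563]
ee_rot: [0.656, 0.749, 0.06, -0.064]
ft_force: [-2.2, -6.6, 17.2]
gripper_width: 0.0203
finger_force: 93.2
```

>>> {"name": "drive_tool", "arguments": {"linear": [[0,0,0],[0,0,0],[0,0,0],[0,0,0],[0,0,0]], "twist": [[0,0,0],[0,0,0],[0,0,0],[0,0,0],[0,0,0]], "fingers": [0,0,0,0,0]}}

```text
t: 21.1
tcp_pos: [0.6319, 0.0015, 0.0563]
ee_rot: [0.656, 0.749, 0.06, -0.064]
ft_force: [-2.9, -7.1, 16.1]
gripper_width: 0.0202
finger_force: 93.2
```

```bash
python3 where.py; python3 knob.py; python3 lev.py 11 .0525 5
```

```text
tcp [0.6319 0.0015 0.0563] pitch 10.06 head 97.62 tip d 0.1471 l 0.6258 z 0.0944 F along f -6.7 lat -3.8 z 16.1 T [-1.33  0.29  0.54] t 21.1
side [(11, [179.7, 252.5]), (48, [283.7, 268.9])] ref [(14, [179.4, 252.9]), (44, [283.2, 268.7])]
 front edge shift px 2.75 0.0 score 0.99
top [(18, [191.2, 141.8]), (22, [198.0, 228.5])] ref [(17, [190.7, 141.8]), (20, [198.0, 228.3])]
 front edge shift px 0.0 -0.125 score 0.97
now [0.6319 0.0015 0.0564] head 97.62 pitch 10.06 t 21.2 F [-2.  -6.1 17. ] w 0.0203
total tool [ 0.16 -0.11  0.42] twist [0.31 0.94 0.13] rows 5
[0.03, -0.02, 0.08] [0.06, 0.19, 0.03]
[0.03, -0.02, 0.08] [0.06, 0.19, 0.03]
[0.03, -0.02, 0.08] [0.06, 0.19, 0.03]
[0.03, -0.02, 0.08] [0.06, 0.19, 0.03]
[0.03, -0.02, 0.08] [0.06, 0.19, 0.03]
```

>>> {"name": "drive_tool", "arguments": {"linear": [[0.1,-0.05,0.1],[0,0,0.1],[0,0,0.1],[0,0,0.1],[0,0,0]], "twist": [[0,0.3,0],[0,0.3,0],[0,0.3,0],[0,0.2,0],[0,0,0]], "fingers": [0,0,0,0,0]}}

```text
t: 21.7
tcp_pos: [0.6318, 0.002, 0.0528]
ee_rot: [0.656, 0.749, 0.066, -0.07]
ft_force: [-1.7, -10.8, 17.6]
gripper_width: 0.0199
finger_force: 93.4
```

```bash
cat > knob.py <<'E'
import pickle
from h import *
from rig import eyes
g=lambda q:cv2.cvtColor(np.ascontiguousarray(q["pixels"]),cv2.COLOR_RGB2GRAY)
up=lambda i:cv2.resize(i,None,fx=8,fy=8,interpolation=cv2.INTER_CUBIC)
A=np.array([.6426,.2492,.115])
for n,bx in(("side",(165,240,300,285)),("top",(180,130,215,245))):
    c=eyes.camera(n);pickle.dump(c,open(f"{n}_k.pkl","wb"));r=load(n+"0.pkl")
    print(n,[(int(a),b) for a,b,_,_ in blobs(c,(0,150,60),(4,255,255),bx)],"ref",[(int(a),b) for a,b,_,_ in blobs(r,(0,150,60),(4,255,255),bx)])
    for X in([.6426,.2492,.115],[.5535,.2361,.115]):
        X=np.array(X);u,v=proj(r,X).round().astype(int);k=6
        tm=g(r)[v-k:v+k+1,u-k:u+k+1];S=g(c)[v-k-6:v+k+7,u-k-6:u+k+7]
        l=cv2.minMaxLoc(cv2.matchTemplate(up(S),up(tm),cv2.TM_CCOEFF_NORMED))
        print("  corner shift",l[3][0]/8-6,l[3][1]/8-6,"sc %.2f"%l[1]," per 8mm:",(proj(r,X+[0,0,.008])-proj(r,X)).round(2))
E
python3 where.py; python3 knob.py
```

```text
tcp [0.6318 0.002  0.0528] pitch 11.07 head 97.61 tip d 0.1468 l 0.6258 z 0.0948 F along f -10.5 lat -3.0 z 17.6 T [-1.73  0.25  0.57] t 21.7
side [(11, [179.7, 252.5]), (43, [283.5, 268.8])] ref [(14, [179.4, 252.9]), (44, [283.2, 268.7])]
  corner shift 0.0 -0.75 sc 0.98  per 8mm: [-0.43 -2.38]
  corner shift 0.0 -0.75 sc 0.97  per 8mm: [-0.23 -2.38]
top [(15, [191.2, 141.8]), (23, [198.0, 228.8])] ref [(17, [190.7, 141.8]), (20, [198.0, 228.3])]
  corner shift 0.0 -0.25 sc 0.97  per 8mm: [-0.47 -0.78]
  corner shift 0.0 -0.125 sc 0.98  per 8mm: [-0.46 -0.62]
```

>>> {"name": "drive_tool", "arguments": {"linear": [[-0.05,0,0.1],[-0.05,0,0.1],[0,0,0.1],[0,0,0.1],[0,0,0.1]], "twist": [[0,0.35,0],[0,0.35,0],[0,0.35,0],[0,0.35,0],[0,0.35,0]], "fingers": [0,0,0,0,0]}}

```text
t: 22.3
tcp_pos: [0.6318, 0.0026, 0.0479]
ee_rot: [0.655, 0.748, 0.077, -0.082]
ft_force: [-2.5, -8.5, 18.3]
gripper_width: 0.0204
finger_force: 93.5
```

```bash
python3 where.py; python3 knob.py
```

```text
tcp [0.6318 0.0026 0.0479] pitch 12.88 head 97.63 tip d 0.1460 l 0.6258 z 0.0970 F along f -8.1 lat -3.6 z 18.3 T [-1.44  0.24  0.54] t 22.3
side [(11, [180.0, 252.2]), (47, [283.5, 268.9])] ref [(14, [179.4, 252.9]), (44, [283.2, 268.7])]
  corner shift 0.0 -1.375 sc 0.97  per 8mm: [-0.43 -2.38]
  corner shift 0.125 -1.25 sc 0.98  per 8mm: [-0.23 -2.38]
top [(17, [190.8, 141.9]), (25, [198.0, 228.6])] ref [(17, [190.7, 141.8]), (20, [198.0, 228.3])]
  corner shift 0.0 -0.375 sc 0.96  per 8mm: [-0.47 -0.78]
  corner shift 0.0 -0.125 sc 0.97  per 8mm: [-0.46 -0.62]
```

>>> {"name": "drive_tool", "arguments": {"linear": [[-0.05,0,0.1],[0,0,0.1],[0,0,0.1],[0,0,0.1],[0,0,0.1]], "twist": [[0,0.35,0],[0,0.35,0],[0,0.35,0],[0,0.35,0],[0,0.35,0]], "fingers": [0,0,0,0,0]}}

```text
t: 22.9
tcp_pos: [0.6317, 0.0034, 0.0429]
ee_rot: [0.653, 0.746, 0.087, -0.094]
ft_force: [-1.9, -7.7, 18.4]
gripper_width: 0.0201
finger_force: 93.6
```

>>> {"name": "drive_tool", "arguments": {"linear": [[0,0,0.1],[0,0,0.1],[0,0,0],[0,0,0],[0,0,0]], "twist": [[0,0.35,0],[0,0.35,0],[0,0,0],[0,0,0],[0,0,0]], "fingers": [0,0,0,0,0]}}

```text
t: 23.4
tcp_pos: [0.6315, 0.0041, 0.0407]
ee_rot: [0.653, 0.745, 0.091, -0.098]
ft_force: [-0.9, -7.4, 17.3]
gripper_width: 0.0203
finger_force: 93.3
```

```bash
python3 where.py; python3 knob.py
```

```text
tcp [0.6315 0.0041 0.0407] pitch 15.36 head 97.61 tip d 0.1452 l 0.6257 z 0.0994 F along f -7.2 lat -1.8 z 17.3 T [-0.93  0.15  0.45] t 23.4
side [(50, [278.5, 267.9])] ref [(14, [179.4, 252.9]), (44, [283.2, 268.7])]
  corner shift -0.125 -2.625 sc 0.97  per 8mm: [-0.43 -2.38]
  corner shift -0.125 -2.625 sc 0.98  per 8mm: [-0.23 -2.38]
top [(30, [197.4, 224.1])] ref [(17, [190.7, 141.8]), (20, [198.0, 228.3])]
  corner shift -0.125 -0.75 sc 0.96  per 8mm: [-0.47 -0.78]
  corner shift -0.25 -0.375 sc 0.94  per 8mm: [-0.46 -0.62]
```

```bash
python3 - <<'E'
from h import *
o=[]
for k in("0","_k"):
    a=load("side%s.pkl"%k)["pixels"][225:300,165:300];b=load("top%s.pkl"%k)["pixels"][130:240,135:245]
    o.append(np.hstack([cv2.resize(a,(405,280),interpolation=2),cv2.resize(b,(300,280),interpolation=2)]))
cv2.imwrite("pics/c5.png",np.vstack(o)[:,:,::-1])
E
```

```text
(no output)
```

View pics/c5.png

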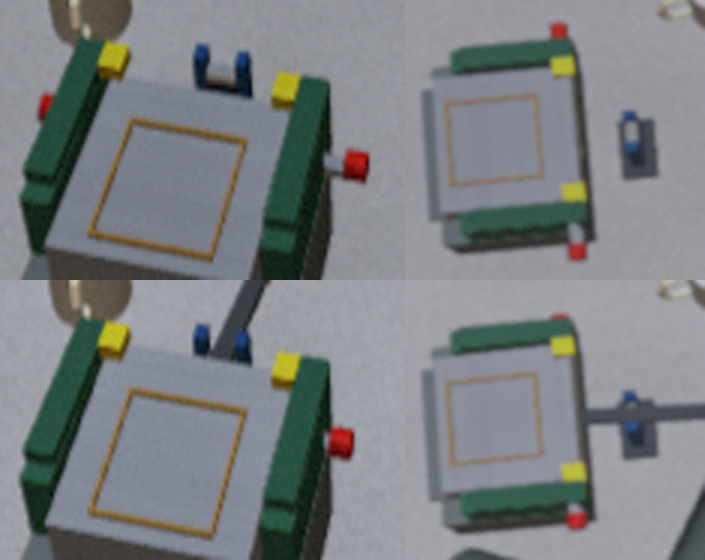

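Both catches have snapped in: both red knobs now stand close against the green cheeks (top-crop bottom row at (560,317) and (577,519)). Easing the block down.

>>> {"name": "drive_tool", "arguments": {"linear": [[0,0,-0.1],[0,0,-0.1],[0,0,-0.1],[0,0,-0.1],[0,0,-0.1]], "twist": [[0,-0.35,0],[0,-0.35,0],[0,-0.35,0],[0,-0.35,0],[0,-0.35,0]], "fingers": [0,0,0,0,0]}}

```text
t: 24.0
tcp_pos: [0.6313, 0.0031, 0.045]
ee_rot: [0.654, 0.747, 0.081, -0.087]
ft_force: [-0.6, -7.8, 12.4]
gripper_width: 0.0202
finger_force: 92.8
```

>>> {"name": "drive_tool", "arguments": {"linear": [[0,0,-0.15],[0,0,-0.15],[0,0,-0.15],[0,0,-0.15],[0,0,-0.15]], "twist": [[0,-0.5,0],[0,-0.5,0],[0,-0.5,0],[0,-0.5,0],[0,-0.5,0]], "fingers": [0,0,0,0,0]}}

```text
t: 24.5
tcp_pos: [0.6311, 0.0018, 0.0517]
ee_rot: [0.656, 0.748, 0.066, -0.072]
ft_force: [0.2, -8.1, 10.0]
gripper_width: 0.0202
finger_force: 92.4
```

>>> {"name": "drive_tool", "arguments": {"linear": [[0,0,-0.15],[0,0,-0.15],[0,0,-0.15],[0,0,-0.15],[0,0,-0.15]], "twist": [[0,-0.5,0],[0,-0.5,0],[0,-0.5,0],[0,-0.5,0],[0,-0.5,0]], "fingers": [0,0,0,0,0]}}

```text
t: 25.0
tcp_pos: [0.631, 0.0005, 0.0587]
ee_rot: [0.658, 0.75, 0.052, -0.055]
ft_force: [0.9, -7.0, 8.2]
gripper_width: 0.02
finger_force: 92.0
```

```bash
python3 where.py; python3 knob.py
```

```text
tcp [6.31e-01 5.00e-04 5.87e-02] pitch 8.70 head 97.50 tip d 0.1471 l 0.6252 z 0.0913 F along f -7.0 lat 0.0 z 8.2 T [-0.41 -0.15  0.14] t 25.0
side [(52, [278.4, 268.0])] ref [(14, [179.4, 252.9]), (44, [283.2, 268.7])]
  corner shift -0.25 -2.125 sc 0.96  per 8mm: [-0.43 -2.38]
  corner shift -0.125 -2.25 sc 0.98  per 8mm: [-0.23 -2.38]
top [(30, [197.4, 223.9])] ref [(17, [190.7, 141.8]), (20, [198.0, 228.3])]
  corner shift -0.125 -0.75 sc 0.96  per 8mm: [-0.47 -0.78]
  corner shift -0.125 -0.375 sc 0.95  per 8mm: [-0.46 -0.62]
```

>>> {"name": "drive_tool", "arguments": {"linear": [[-0.05,0,-0.2],[-0.05,0,-0.2],[-0.05,0,-0.2],[-0.05,0,-0.2],[0,0,-0.2]], "twist": [[0,-0.5,0],[0,-0.5,0],[0,-0.5,0],[0,-0.5,0],[0,-0.5,0]], "fingers": [0,0,0,0,0]}}

```text
t: 25.6
tcp_pos: [0.63, -0.001, 0.0669]
ee_rot: [0.659, 0.75, 0.037, -0.041]
ft_force: [2.5, -2.7, 3.1]
gripper_width: 0.0204
finger_force: 91.2
```

>>> {"name": "drive_tool", "arguments": {"linear": [[0,0,-0.2],[0,0,-0.2],[0,0,-0.2],[0,0,-0.2],[0,0,-0.2]], "twist": [[0,-0.7,0],[0,-0.7,0],[0,-0.7,0],[0,-0.7,0],[0,-0.7,0]], "fingers": [0,0,0,0,0]}}

```text
t: 26.1
tcp_pos: [0.6293, -0.0023, 0.0762]
ee_rot: [0.659, 0.752, 0.016, -0.018]
ft_force: [1.4, -6.8, 1.6]
gripper_width: 0.0198
finger_force: 91.1
```

```bash
python3 where.py
```

```text
tcp [ 0.6293 -0.0023  0.0762] pitch 2.78 head 97.48 tip d 0.1467 l 0.6232 z 0.0853 F along f -6.9 lat 0.5 z 1.6 T [-0.12 -0.15 -0.26] t 26.1
```

>>> {"name": "drive_tool", "arguments": {"linear": [[-0.1,0,-0.1],[-0.1,0,-0.1],[-0.1,0,-0.1],[-0.1,0,-0.1],[-0.1,0,-0.1]], "twist": [[0,0,0],[0,0,0],[0,0,0],[0,0,0],[0,0,0]], "fingers": [0,0,0,0,0]}}

```text
t: 26.6
tcp_pos: [0.6291, -0.0063, 0.0802]
ee_rot: [0.659, 0.752, 0.016, -0.02]
ft_force: [0.2, 1.9, -1.4]
gripper_width: 0.0203
finger_force: 90.6
```

>>> {"name": "drive_tool", "arguments": {"linear": [[0,0,-0.1],[0,0,0],[0,0,0],[0,0,0],[0,0,0]], "twist": [[0,0,0],[0,0,0],[0,0,0],[0,0,0],[0,0,0]], "fingers": [0,0,0,0,0]}}

```text
t: 27.1
tcp_pos: [0.6299, -0.0067, 0.0818]
ee_rot: [0.659, 0.752, 0.017, -0.019]
ft_force: [0.6, 0.0, -1.9]
gripper_width: 0.02
finger_force: 90.4
```

```bash
python3 where.py; python3 - <<'E'
from rig import eyes
import pickle
from h import *
out=[]
for n in("side","top"):
    c=eyes.camera(n);pickle.dump(c,open(n+"5.pkl","wb"));out.append(c["pixels"])
a=cv2.resize(out[1][150:220,180:280],None,fx=4,fy=4,interpolation=2);b=cv2.resize(out[0][180:250,200:300],None,fx=4,fy=4,interpolation=2)
cv2.imwrite("pics/c6.png",np.hstack([a,b])[:,:,::-1])
E
```

```text
tcp [ 0.6299 -0.0067  0.0818] pitch 2.90 head 97.50 tip d 0.1421 l 0.6232 z 0.0914 F along f -0.0 lat 0.6 z -1.9 T [-0.36  0.    0.04] t 27.1
```

View pics/c6.png

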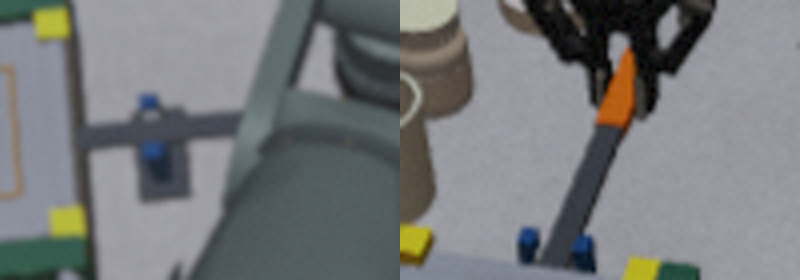

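>>> {"name": "drive_tool", "arguments": {"linear": [[-0.3,0,-0.05],[-0.6,0,0],[-0.8,0,0],[-0.8,0,0],[-0.8,0,0]], "twist": [[0,0,0],[0,0,0],[0,0,0],[0,0,0],[0,0,0]], "fingers": [0,0,0,0,0]}}

```text
t: 27.7
tcp_pos: [0.6344, -0.0404, 0.0808]
ee_rot: [0.659, 0.751, 0.017, -0.019]
ft_force: [0.5, 0.2, -2.5]
gripper_width: 0.02
finger_force: 90.4
```

>>> {"name": "drive_tool", "arguments": {"linear": [[-0.8,0,0],[-0.5,0,0],[0,0,0],[0,0,0],[0,0,0]], "twist": [[0,0,0],[0,0,0],[0,0,0],[0,0,0],[0,0,0]], "fingers": [0,0,0,0,0]}}

```text
t: 28.2
tcp_pos: [0.6359, -0.0519, 0.0801]
ee_rot: [0.659, 0.752, 0.017, -0.019]
ft_force: [-0.2, 0.6, -3.2]
gripper_width: 0.02
finger_force: 90.4
```

```bash
python3 where.py
```

```text
tcp [ 0.6359 -0.0519  0.0801] pitch 2.91 head 97.51 tip d 0.0966 l 0.6234 z 0.0898 F along f 0.6 lat -0.2 z -3.2 T [-0.35 -0.07  0.06] t 28.2
```

>>> {"name": "drive_tool", "arguments": {"linear": [[0,0,-1],[0,0,-1.5],[0,0,-1.5],[-0.5,0,-1.5],[-1.5,0,-0.5]], "twist": [[0,0,0],[0,0,0],[0,0,0],[0,0,0],[0,-1.4,0]], "fingers": [0,0,0,0,0]}}

```text
t: 28.7
tcp_pos: [0.6407, -0.0758, 0.1427]
ee_rot: [0.659, 0.752, 0.009, -0.007]
ft_force: [1.2, 0.2, -2.3]
gripper_width: 0.0202
finger_force: 90.4
```

>>> {"name": "drive_tool", "arguments": {"linear": [[-1,0,0],[0,0,0],[0,0,0],[0,0,0],[0,0,0]], "twist": [[0,-1.5,0],[0,0,0],[0,0,0],[0,0,0],[0,0,0]], "fingers": [0,0,0,0,0]}}

```text
t: 29.2
tcp_pos: [0.6399, -0.0846, 0.1381]
ee_rot: [0.659, 0.752, -0.0, -0.001]
ft_force: [-0.3, 0.4, -3.8]
gripper_width: 0.0201
finger_force: 90.3
```

```bash
python3 where.py; python3 knob.py | cut -c1-60;python3 - <<'E'
from rig import eyes
import pickle
from h import *
out=[]
for n in("side","top"):
    c=eyes.camera(n);pickle.dump(c,open(n+"6.pkl","wb"));out.append(c["pixels"])
a=cv2.resize(out[1][130:240,170:300],None,fx=3,fy=3,interpolation=2);b=cv2.resize(out[0][150:260,200:330],None,fx=3,fy=3,interpolation=2)
cv2.imwrite("pics/c7.png",np.hstack([a,b])[:,:,::-1])
E
```

```text
tcp [ 0.6399 -0.0846  0.1381] pitch 0.04 head 97.50 tip d 0.0638 l 0.6232 z 0.1363 F along f 0.4 lat -0.3 z -3.8 T [-0.33 -0.    0.04] t 29.2
side [(48, [278.2, 267.9])] ref [(14, [179.4, 252.9]), (44, 
  corner shift -0.125 -2.25 sc 0.96  per 8mm: [-0.43 -2.38]
  corner shift -0.125 -2.25 sc 0.98  per 8mm: [-0.23 -2.38]
top [(30, [197.5, 224.0])] ref [(17, [190.7, 141.8]), (20, [
  corner shift -0.125 -0.75 sc 0.96  per 8mm: [-0.47 -0.78]
  corner shift -0.125 -0.375 sc 0.95  per 8mm: [-0.46 -0.62]
```

View pics/c7.png

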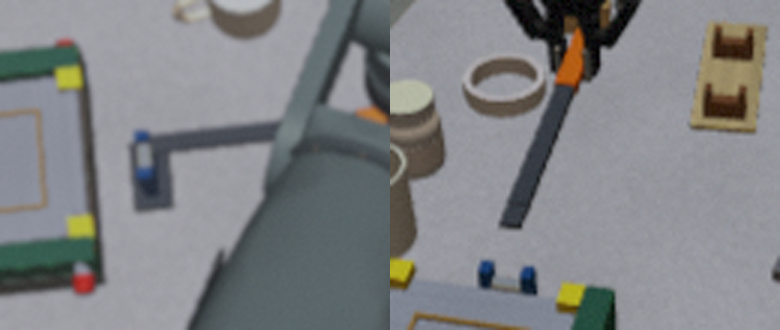

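```bash
python3 - <<'E'
from h import *
np.set_printoptions(precision=4,suppress=True)
T=load("top6.pkl");S=load("side6.pkl")
t=lambda x,y:(170+x/3-.35,130+y/3-.35)
s=lambda x,y:(200+(x-390)/3-.35,150+y/3-.35)
print(tri(T,t(153,144),S,s(512,224)))
# epipolar: for candidate z, side tip position
for z in(.125,.130,.135,.140,.145):
    X=onz(S,*s(512,224),z); print(z,X,((proj(T,X)-[170,130]+.35)*3).round(1))
print("blade pts top z.142",onz(T,*t(270,130),.141),onz(T,*t(165,141),.141))
E
python3 plan.py .5530 -.3785 .125 99.8 0 10
```

```text
(array([0.6096, 0.1394, 0.1317]), np.float64(0.0031766563233761045))
0.125 [0.6113 0.1329 0.125 ] [161.2 145.9]
0.13 [0.6088 0.1378 0.13  ] [155.2 147.1]
0.135 [0.6063 0.1427 0.135 ] [149.3 148.3]
0.14 [0.6038 0.1476 0.14  ] [143.2 149.5]
0.145 [0.6013 0.1524 0.145 ] [137.1 150.8]
blade pts top z.142 [0.624  0.0331 0.141 ] [0.6119 0.128  0.141 ]
now [ 0.6403 -0.0848  0.1387] head 97.50 pitch 0.01 t 29.4 F [ 0.8 -0.  -3.5] w 0.0204
total tool [-27.98 -12.49   1.37] twist [-0.01 -0.01 -2.3 ] rows 10
[-2.8, -1.25, 0.14] [-0.0, -0.0, -0.23]
[-2.79, -1.26, 0.14] [-0.0, -0.0, -0.23]
[-2.79, -1.27, 0.14] [-0.0, -0.0, -0.23]
[-2.78, -1.28, 0.14] [-0.0, -0.0, -0.23]
[-2.78, -1.29, 0.14] [-0.0, -0.0, -0.23]
[-2.77, -1.3, 0.14] [-0.0, -0.0, -0.23]
[-2.77, -1.32, 0.14] [-0.0, -0.0, -0.23]
[-2.76, -1.33, 0.14] [-0.0, -0.0, -0.23]
[-2.76, -1.34, 0.14] [-0.0, -0.0, -0.23]
[-2.75, -1.35, 0.14] [-0.0, -0.0, -0.23]
```

>>> {"name": "drive_tool", "arguments": {"linear": [[-2.2,-1,0],[-2.8,-1.3,0],[-2.8,-1.3,0],[-2.8,-1.3,0],[-2.8,-1.3,0.1]], "twist": [[0,0,-0.5],[0,0,-0.5],[0,0,-0.5],[0,0,-0.4],[0,0,-0.4]], "fingers": [0,0,0,0,0]}}

```text
t: 29.9
tcp_pos: [0.5986, -0.2278, 0.1381]
ee_rot: [0.644, 0.765, 0.0, 0.0]
ft_force: [-0.0, 0.4, -2.3]
gripper_width: 0.0202
finger_force: 90.3
```

>>> {"name": "drive_tool", "arguments": {"linear": [[-2.8,-1.3,0.2],[-2.8,-1.3,0.3],[-2.8,-1.3,0.3],[-2.8,-1.3,0.3],[-2.2,-1,0.2]], "twist": [[0,0,0],[0,0,0],[0,0,0],[0,0,0],[0,0,0]], "fingers": [0,0,0,0,0]}}

```text
t: 30.4
tcp_pos: [0.5599, -0.3711, 0.1247]
ee_rot: [0.644, 0.765, -0.0, 0.0]
ft_force: [0.1, 0.2, -2.8]
gripper_width: 0.0201
finger_force: 90.3
```

>>> {"name": "drive_tool", "arguments": {"linear": [[0,0,0],[0,0,0],[0,0,0],[0,0,0],[0,0,0]], "twist": [[0,0,0],[0,0,0],[0,0,0],[0,0,0],[0,0,0]], "fingers": [0,0,0,0,0]}}

```text
t: 30.9
tcp_pos: [0.561, -0.3684, 0.125]
ee_rot: [0.644, 0.765, 0.0, 0.0]
ft_force: [0.0, 0.3, -3.5]
gripper_width: 0.0201
finger_force: 90.3
```

```bash
python3 plan.py .5532 -.3775 .065 99.8 0.7 1
```

```text
now [ 0.561  -0.3684  0.125 ] head 99.87 pitch 0.00 t 30.9 F [ 0.   0.3 -3.5] w 0.0201
total tool [-0.77 -0.93  6.  ] twist [0.01 0.7  0.07] rows 1
[-0.77, -0.93, 6.0] [0.01, 0.7, 0.07]
```

>>> {"name": "drive_tool", "arguments": {"linear": [[-0.4,-0.5,0],[-0.4,-0.4,1],[0,0,2],[0,0,2],[0,0,1]], "twist": [[0,0.7,0],[0,0,0],[0,0,0],[0,0,0],[0,0,0]], "fingers": [0,0,0,0,0]}}

```text
t: 31.4
tcp_pos: [0.5514, -0.3774, 0.0619]
ee_rot: [0.644, 0.765, 0.004, -0.007]
ft_force: [0.1, -0.3, -2.5]
gripper_width: 0.02
finger_force: 90.3
```

>>> {"name": "drive_tool", "arguments": {"linear": [[0,0,0],[0,0,0],[0,0,0],[0,0,0],[0,0,0]], "twist": [[0,0,0],[0,0,0],[0,0,0],[0,0,0],[0,0,0]], "fingers": [0,0,0,0,0]}}

```text
t: 31.9
tcp_pos: [0.5534, -0.3783, 0.0658]
ee_rot: [0.644, 0.765, 0.004, -0.004]
ft_force: [-0.3, -0.2, -3.9]
gripper_width: 0.0202
finger_force: 90.3
```

```bash
python3 plan.py .5532 -.3775 .0375 99.8 0.7 1;python3 - <<'E'
from rig import eyes
import pickle
from h import *
out=[]
for n in("side","top"):
    c=eyes.camera(n);pickle.dump(c,open(n+"7.pkl","wb"));out.append(c["pixels"])
a=cv2.resize(out[1][190:240,315:385],None,fx=5,fy=5,interpolation=2);b=cv2.resize(out[0][140:200,285:345],None,fx=5,fy=5,interpolation=2)
I=np.zeros((300,650,3),np.uint8);I[:250,:350]=a;I[:300,350:]=b
cv2.imwrite("pics/c8.png",I[:,:,::-1])
E
```

```text
now [ 0.5534 -0.3783  0.0658] head 99.80 pitch 0.63 t 31.9 F [-0.3 -0.2 -3.9] w 0.0202
total tool [ 0.05 -0.01  2.83] twist [0.05 0.07 0.  ] rows 1
[0.05, -0.01, 2.83] [0.05, 0.07, 0.0]
```

View pics/c8.png

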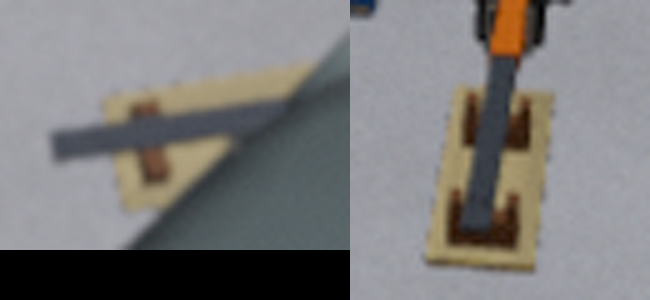

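The bar is held about 30 mm above the cradles and lined up with them. Top crop shows the tip at (55,145), and the shift from the horns fits the height. Lowering.

>>> {"name": "drive_tool", "arguments": {"linear": [[0.05,0,0.8],[0,0,0.7],[0,0,0.5],[0,0,0.4],[0,0,0.2]], "twist": [[0,0,0],[0,0,0],[0,0,0],[0,0,0],[0,0,0]], "fingers": [0,0,0,0,0]}}

```text
t: 32.5
tcp_pos: [0.5524, -0.3769, 0.0378]
ee_rot: [0.644, 0.765, 0.004, -0.005]
ft_force: [-0.2, 0.2, -3.5]
gripper_width: 0.0205
finger_force: 90.4
```

>>> {"name": "drive_tool", "arguments": {"linear": [[0,0,0.1],[0,0,0.1],[0,0,0],[0,0,0],[0,0,0]], "twist": [[0,0,0],[0,0,0],[0,0,0],[0,0,0],[0,0,0]], "fingers": [0,0,0,0,0]}}

```text
t: 33.0
tcp_pos: [0.5529, -0.3773, 0.0371]
ee_rot: [0.644, 0.765, 0.004, -0.004]
ft_force: [-0.3, 0.0, -3.0]
gripper_width: 0.02
finger_force: 90.4
```

```bash
python3 where.py
```

```text
tcp [ 0.5529 -0.3773  0.0371] pitch 0.68 head 99.79 tip d -0.2157 l 0.4906 z 0.0378 F along f 0.1 lat -0.3 z -3.0 T [-0.27 -0.01  0.01] t 33.0
```

Still a little weight on the hand; lower 2 mm more, then release gradually.

>>> {"name": "drive_tool", "arguments": {"linear": [[0,0,0.1],[0,0,0.05],[0,0,0.05],[0,0,0],[0,0,0]], "twist": [[0,0,0],[0,0,0],[0,0,0],[0,0,0],[0,0,0]], "fingers": [0,0,0,0,0]}}

```text
t: 33.5
tcp_pos: [0.5531, -0.3774, 0.0358]
ee_rot: [0.644, 0.765, 0.004, -0.004]
ft_force: [-1.6, 1.5, 6.0]
gripper_width: 0.0201
finger_force: 91.4
```

```bash
python3 where.py
```

```text
tcp [ 0.5531 -0.3774  0.0358] pitch 0.67 head 99.80 tip d -0.2158 l 0.4907 z 0.0365 F along f 1.7 lat -1.5 z 6.0 T [0.29 0.34 0.07] t 33.5
```

>>> {"name": "drive_tool", "arguments": {"linear": [[0,0,-0.05],[0,0,0],[0,0,0],[0,0,0],[0,0,0]], "twist": [[0,0,0],[0,0,0],[0,0,0],[0,0,0],[0,0,0]], "fingers": [0,0,0,0,0], "grip_force": 20}}

```text
t: 34.0
tcp_pos: [0.553, -0.3774, 0.0358]
ee_rot: [0.644, 0.765, 0.004, -0.004]
ft_force: [-1.4, 1.0, 5.7]
gripper_width: 0.0206
finger_force: 91.3
```

>>> {"name": "drive_tool", "arguments": {"linear": [[0,0,0],[0,0,0],[0,0,0],[0,0,0],[0,0,0]], "twist": [[0,0,0],[0,0,0],[0,0,0],[0,0,0],[0,0,0]], "fingers": [0.3,0.4,0.5,0.7,0.8]}}

```text
t: 34.5
tcp_pos: [0.5527, -0.3771, 0.0351]
ee_rot: [0.644, 0.765, 0.004, -0.005]
ft_force: [-0.4, 0.5, -0.4]
gripper_width: 0.0682
finger_force: 0.0
```

>>> {"name": "drive_tool", "arguments": {"linear": [[0,0,0],[0,0,-1],[0,0,-2],[0,0,-4],[0,0,-4]], "twist": [[0,0,0],[0,0,0],[0,0,0],[0,0,0],[0,0,0]], "fingers": [0.8,0.8,0.8,0.8,0.8]}}

```text
t: 35.0
tcp_pos: [0.5525, -0.3781, 0.1464]
ee_rot: [0.644, 0.765, 0.004, -0.005]
ft_force: [1.6, 0.5, 1.0]
gripper_width: 0.0684
finger_force: 0.0
```

>>> {"name": "drive_tool", "arguments": {"linear": [[-1,-3,-2],[-1,-4,-1],[-1,-4,0],[-1,-4,0],[0,-2,0]], "twist": [[0,0,0],[0,0,0],[0,0,0],[0,0,0],[0,0,0]], "fingers": [0.8,0.8,0.8,0.8,0.8]}}

```text
t: 35.5
tcp_pos: [0.3898, -0.4489, 0.176]
ee_rot: [0.645, 0.764, 0.003, -0.004]
ft_force: [-0.5, -0.7, -1.1]
gripper_width: 0.0678
finger_force: 0.0
```

```bash
python3 where.py; python3 knob.py|cut -c1-60; python3 - <<'E'
from rig import eyes
import pickle
from h import *
out=[]
for n in("side","top"):
    c=eyes.camera(n);pickle.dump(c,open(n+"8.pkl","wb"));out.append(c["pixels"])
a=cv2.resize(out[1][190:245,315:425],None,fx=4,fy=4,interpolation=2);r=cv2.resize(load("top0.pkl")["pixels"][190:245,315:425],None,fx=4,fy=4,interpolation=2);b=cv2.resize(out[0][130:200,280:350],None,fx=5,fy=5,interpolation=2)
I=np.zeros((440,790,3),np.uint8);I[:220,:440]=a;I[220:,:440]=r;I[:350,440:]=b
cv2.imwrite("pics/c9.png",I[:,:,::-1])
E
```

```text
tcp [ 0.3898 -0.4489  0.176 ] pitch 0.60 head 99.66 tip d -0.2660 l 0.3202 z 0.1764 F along f -0.6 lat -0.6 z -1.1 T [-0.02 -0.03  0.06] t 35.5
side [(49, [278.2, 267.9])] ref [(14, [179.4, 252.9]), (44, 
  corner shift -0.25 -2.25 sc 0.97  per 8mm: [-0.43 -2.38]
  corner shift 0.0 -2.25 sc 0.98  per 8mm: [-0.23 -2.38]
top [(28, [197.3, 224.0])] ref [(17, [190.7, 141.8]), (20, [
  corner shift 0.0 -0.75 sc 0.96  per 8mm: [-0.47 -0.78]
  corner shift -0.125 -0.375 sc 0.96  per 8mm: [-0.46 -0.62]
```

View pics/c9.png

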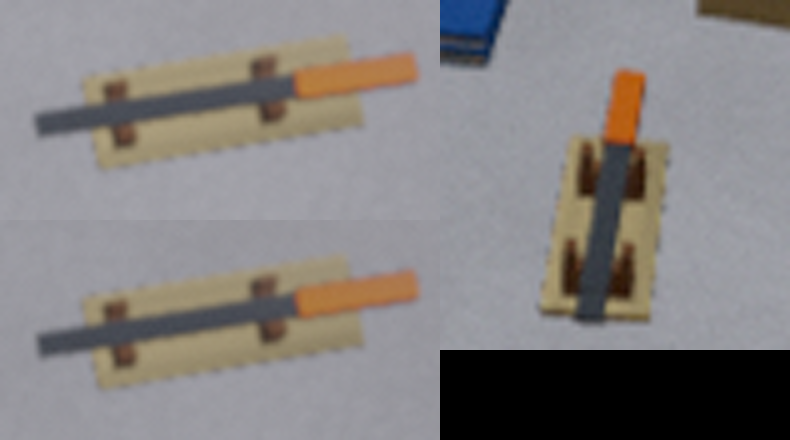

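The bar lies back in its cradles, within about 1 mm of where it started: the tip is at crop (37,124), and was at (39,124). The block rests on both catches. I'll let the arm settle, then hand in.

>>> {"name": "drive_tool", "arguments": {"linear": [[0,0,-1],[0,0,0],[0,0,0],[0,0,0],[0,0,0]], "twist": [[0,0,0],[0,0,0],[0,0,0],[0,0,0],[0,0,0]], "fingers": [0.8,0.8,0.8,0.8,0.8]}}

```text
t: 36.2
tcp_pos: [0.3926, -0.4469, 0.1845]
ee_rot: [0.644, 0.765, 0.004, -0.005]
ft_force: [-0.5, -0.5, 0.2]
gripper_width: 0.0682
finger_force: 0.0
```

```bash
python3 -c "
from rig import workorder
print(workorder.close_job())"
```

```text
the job is handed in; nothing more can be done
None
```

The job is handed in at 36 s; no verdict came back. By the camera, the block rests on both snapped-in catches and the bar is back in its cradles, about 1 mm from where it started.

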